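# Re-order the objectives in a nosepiece

## Robot

A 7-joint arm with a two-finger parallel gripper is mounted at the origin on a cart in front of the work surface, level with it; the furniture and walls round the work are solid. World frame = base frame: x ahead of the robot, y to its left, z up, the work surface at z = 0. Lengths are in m, angles in rad, forces in N, time in s.
With the tool pointing down it reaches from about 0.4 to 0.875 m from the base axis. Payload 6.5 kg.
Tool frame: the origin (TCP) lies at the very end of the fingers, on their centre line; the grasp point (between the pads) lies 19 mm behind it; z points along the fingers, y is the direction in which the jaws open and shut (so a half turn about z gives the same grasp; the last joint's range is limited). The gripper opens to 85 mm and grips with 20 to 120 N. Pads are 22 mm wide; open, the fingers measure 114 mm over their backs; the gripper's body (76 mm by 85 mm) begins 54 mm behind the grasp point. The pads swing forward as they close: fully open they stand 13 mm farther back than shut.
Start: joints at [1.17, 0.536, -0.004, 1.538, 0.003, 1.067, -0.071], TCP at [0.214, -0.614, 0.231] pointing down, gripper open.
Joint ranges: [-2.7, 2.7], [-0.37, 2.16], [-1.27, 1.26], [0.24, 2.4], [-1.31, 4.45], [0.19, 1.91], [-2.76, 2.76]. Speed limits (rad/s): [2.39, 2.39, 3.14, 3.14, 3.14, 3.14, 3.14].

## Interface

Orientations are given as a rotation vector (axis times angle).
In Python, from plant import env gives the robot as it stands.
- The arm moves only by the shell command python3 -m creep 'ROWS' [FORCE]. ROWS is JSON, a list of rows, each an object of numbers: "hand": the closure, from -1 (fully open) to 1 (shut); "tx", "ty", "tz": the shift along the tool's x, y, z in units of 300 mm (1.0 is 300 mm); "yaw": the turn about the tool's z in units of pi/2 rad (1.0 is pi/2 rad). A call has 1 to 8 rows; each row is the pose to reach, as a shift and turn from the pose measured when the call began, along the tool's axes at that moment; what a row does not reach only later rows make up. A row lasts 1/10 s, in which the tool goes at most 50 mm and 8.59 degrees, less where a joint would pass 70% of its speed; a pose out of reach is approached as far as the arm can. A call with a number of a shift or a turn outside -1 to 1 is refused whole. A call with a gripper value outside its range is refused whole. The fingers move at their own pace and stop on an object; FORCE is the grip in N (left out, the last holds). Time passes only in rows, so rows that repeat a pose let the fingers close. It gives the time, the measured TCP pose, the force and the opening at its end, in the units of the state.
- env.get_obs(): the state, without advancing time (a new reading comes with each control period).
- env.grab_frame(name): name is "side" or "top" or "wrist"; returns a dict with "img" (384x512x3 uint8, red, green, blue), "range_z" (384x512 float32, m along the optical axis (not along the pixel's ray), 0 where there is no reading), "camera_matrix" (3x3 intrinsics, pixels), "dist" ([k1, k2, p1, p2, k3] as OpenCV has them; the pictures are not rectified), "xyz" and "attitude" of the camera in the world; the wrist camera has in their place "tool_from_camera" (4x4, takes a point from camera to tool coordinates, whose origin is the TCP and whose axes are the flange's). Camera axes: x right, y up, looking along -z (the intrinsics and any distortion apply to the point x, -y, -z); pixel columns grow to the right and rows downward; lengths in m; the calibration is good to about 2 mm. A picture is of the moment at which its call begins: read the wrist's pose just before it.
- env.sign_off(): hands the job in, once; it reports no verdict.
Trained networks look in a picture, given as the dict that the camera call returned (one of the last four; its "shot" number tells which), for a name from the list of things; names that differ only in an ending like _2 or _b are one class to them, and where a whole thing is asked for, a point or a joint stands for the part that bears it (a point fixed in the world has none). Each returns a list of dicts, best first, with "score" (0 to 1); they miss things now and then, are a little off and sometimes report something else, mostly with a low value. They report only what shows in the picture. A call takes as long as a camera call. They do not tell look-alikes from the thing itself.
- env.masks_of(picture, target): "region" (384x512 bool, what is visible of it) and "xy" ([column, row] as shares, 0 to 1, of the picture: columns of its width, rows of its height, amid what is visible of it).
- env.tip_of(picture, target): "xy" ([column, row] as shares, 0 to 1, of the picture: columns of its width, rows of its height: a listed point, or the origin of a listed thing).
The state is a dict: "time_s": time; "q": joint angles; "qvel": joint speeds; "tau": joint torques, N m; "tool_pos": TCP position; "tool_rot": TCP orientation; "force": force on the tool from outside, world axes, zero at the start; "ft_torque": the same for the moment, N m; "finger_gap": finger opening in m.
Only numpy, scipy, OpenCV 4.12 (cv2) and the standard library are available. Lean on these libraries where they do the work, as an engineer would, in place of code of your own. Each camera call takes 0.05 s, during which the arm holds its last target.

## Task

The four microscope objectives stand in the wrong ports of the nosepiece. Rearrange them so that, from the port at the home flag and going clockwise as seen from above, they run from the shortest to the longest and the fifth port is left empty; that empty port is free for parking one while you swap. They are delicate: keep them upright, never let one drop, and leave each fully home in its port.

Things in the scene. Friction and masses are not known exactly. Their poses are not given: they have to be found in the camera images.
- objective_a: shortest, stoutest objective: plain barrel 30 mm across up to z = 28 mm, broad flat glass front; top at z = 34 mm. Aluminium, dark knurled ring, 0.12 kg. Origin: centre of the underside of its flange (34 mm across, 3 mm thick), z up. Below it a tapered foot 20 mm long (25 mm across at the flange, 16 mm at the end). Round: yaw is free. Grasp the barrel from above, just over the flange.
- objective_b: second shortest objective: barrel 28 mm across up to z = 29 mm, short cone, blunt 20 mm nose; top at z = 44 mm. Aluminium, dark knurled ring, 0.12 kg. Origin: centre of the underside of its flange (34 mm across, 3 mm thick), z up. Below it a tapered foot 20 mm long (25 mm across at the flange, 16 mm at the end). Round: yaw is free. Grasp the barrel from above, just over the flange.
- objective_c: second longest objective: barrel 28 mm across up to z = 33 mm, cone, 16 mm nose; top at z = 54 mm. Aluminium, dark knurled ring, 0.12 kg. Origin: centre of the underside of its flange (34 mm across, 3 mm thick), z up. Below it a tapered foot 20 mm long (25 mm across at the flange, 16 mm at the end). Round: yaw is free. Grasp the barrel from above, just over the flange.
- objective_d: longest objective: barrel 28 mm across up to z = 38 mm, cone, slim 12 mm nose; top at z = 64 mm. Aluminium, dark knurled ring, 0.12 kg. Origin: centre of the underside of its flange (34 mm across, 3 mm thick), z up. Below it a tapered foot 20 mm long (25 mm across at the flange, 16 mm at the end). Round: yaw is free. Grasp the barrel from above, just over the flange.
- nosepiece: turret fixed on a service stand: dark geared disc 158 mm across from z = 85 to 100 mm, hub to 115 mm; five cups 43 mm across on a 104 mm circle. Origin: centre of the stand's foot on the bench, z up. An aluminium tab 18 mm wide, the home flag, sticks out along its +x to 108 mm from the centre (top at 103 mm), in line with the first port. A tall microscope stands close to its left.
- port_1: first port, in line with the home flag: tapered cup of the nosepiece. Origin: centre of its mouth, 122 mm above the bench; bore 28 mm across at the mouth, 19 mm at its floor 21.5 mm down. An objective is fully home when its flange lies on the rim, its origin at this one (1 mm side play); the taper guides it in from several mm off.
- port_2: second port, next clockwise from the first seen from above: tapered cup of the nosepiece. Origin: centre of its mouth, 122 mm above the bench; bore 28 mm across at the mouth, 19 mm at its floor 21.5 mm down. An objective is fully home when its flange lies on the rim, its origin at this one (1 mm side play); the taper guides it in from several mm off.
- port_3: third port clockwise: tapered cup of the nosepiece. Origin: centre of its mouth, 122 mm above the bench; bore 28 mm across at the mouth, 19 mm at its floor 21.5 mm down. An objective is fully home when its flange lies on the rim, its origin at this one (1 mm side play); the taper guides it in from several mm off.
- port_4: fourth port clockwise: tapered cup of the nosepiece. Origin: centre of its mouth, 122 mm above the bench; bore 28 mm across at the mouth, 19 mm at its floor 21.5 mm down. An objective is fully home when its flange lies on the rim, its origin at this one (1 mm side play); the taper guides it in from several mm off.
- port_5: fifth port, next anticlockwise from the first, empty at the start: tapered cup of the nosepiece. Origin: centre of its mouth, 122 mm above the bench; bore 28 mm across at the mouth, 19 mm at its floor 21.5 mm down. An objective is fully home when its flange lies on the rim, its origin at this one (1 mm side play); the taper guides it in from several mm off.
Mind the look-alikes: they are no part of the job. Leave any pink look-alike of the objective_d alone.

How it is judged:
At the end, for the whole second after the job is handed in: From the flag's port clockwise stand the shortest, second shortest, second longest and longest objective, each within 6 mm of its port's centre, its flange within 3 mm of the rim, upright within 0.1 rad, released and at rest; so the fifth port is empty (horizontal distance between objective_a and port_1 below 0.006 m and z of objective_a in the frame of port_1 between -0.004 and 0.003 m and angle between each of objective_a, objective_b, objective_c, objective_d's own z axis and vertical below 0.1 rad and linear speed of each of objective_a, objective_b, objective_c, objective_d below 0.02 m/s and angular speed of each of objective_a, objective_b, objective_c, objective_d below 0.2 rad/s and horizontal distance between objective_b and port_2 below 0.006 m and z of objective_b in the frame of port_2 between -0.004 and 0.003 m and horizontal distance between objective_c and port_3 below 0.006 m and z of objective_c in the frame of port_3 between -0.004 and 0.003 m and horizontal distance between objective_d and port_4 below 0.006 m and z of objective_d in the frame of port_4 between -0.004 and 0.003 m); the robot touches nothing.
It fails at once if an objective is tipped more than about 35 degrees (angle between any of objective_a, objective_b, objective_c, objective_d's own z axis and vertical above 0.6 rad).
It fails at once if an objective is dropped: out of the fingers and moving faster than 0.8 m/s (a fall of more than 3 cm) ((linear speed of objective_a above 0.8 m/s and contact force between the fingers and objective_a below 0.05 N) or (linear speed of objective_b above 0.8 m/s and contact force between the fingers and objective_b below 0.05 N) or (linear speed of objective_c above 0.8 m/s and contact force between the fingers and objective_c below 0.05 N) or (linear speed of objective_d above 0.8 m/s and contact force between the fingers and objective_d below 0.05 N)).
It also fails if it takes over 109 s, if anything falls off the work surface, if the arm or the gripper's body presses on something with over 40 N, if the wrist force passes 120 N, or if a joint passes its speed limit or range.

## Working session

There is one attempt and no reset: what is moved stays moved. The work goes in short steps, Python scripts to look and compute and a shell command to move; the robot and the scene stay as the last step left them, time stands still between calls to the robot, and variables do not carry over. Pictures are saved under pics/ and viewed, and the job is handed in when it is done.

```bash
ls; mkdir -p pics
python3 - <<'E'
from plant import env
import cv2
print({k:v for k,v in env.get_obs().items() if k in('time_s','tool_pos','tool_rot','finger_gap','force')})
for n in('side','top','wrist'):
    p=env.grab_frame(n)
    cv2.imwrite(f'pics/{n}0.png',cv2.cvtColor(p['img'],cv2.COLOR_RGB2BGR))
    print(n,p['camera_matrix'].tolist(),p['dist'],p.get('xyz'),p.get('attitude'),p.get('tool_from_camera'))
E
```

```text
pics
{'time_s': 0.0, 'tool_pos': array([ 0.21334968, -0.61328713,  0.23038377]), 'tool_rot': array([-3.09589933e+00, -5.23279843e-01,  6.85277006e-04]), 'force': array([-0.61076756, -0.79726899, -0.06959047]), 'finger_gap': 0.08577562079451873}
side [[482.3365584320711, 0.0, 254.4062976291373], [0.0, 482.3365584320711, 190.78283278610888], [0.0, 0.0, 1.0]] [-0.10285953  0.          0.          0.          0.        ] [ 0.29429915 -0.50536696  0.79617198] [ 0.80460741 -0.12683035 -0.26808234] None
top [[382.9616102519732, 0.0, 251.9213392826021], [0.0, 382.9616102519732, 188.33889550002422], [0.0, 0.0, 1.0]] [-0.09326297  0.          0.          0.          0.        ] [0.37823185 0.21748579 0.95800803] [ 0.10208144 -0.14611077 -1.58886444] None
wrist [[284.29621023337035, 0.0, 256.921077233685], [0.0, 284.29621023337035, 188.81277937276772], [0.0, 0.0, 1.0]] [-0.04386687  0.          0.          0.          0.        ] None None [[ 1.86774175e-04  9.64977810e-01  2.62331452e-01  6.55951093e-02]
 [ 9.99999747e-01 -3.60210890e-04  6.13046534e-04  4.94749292e-04]
 [ 6.86070948e-04  2.62331271e-01 -9.64977634e-01 -1.43663819e-01]
 [ 0.00000000e+00  0.00000000e+00  0.00000000e+00  1.00000000e+00]]
```

View pics/side0.png

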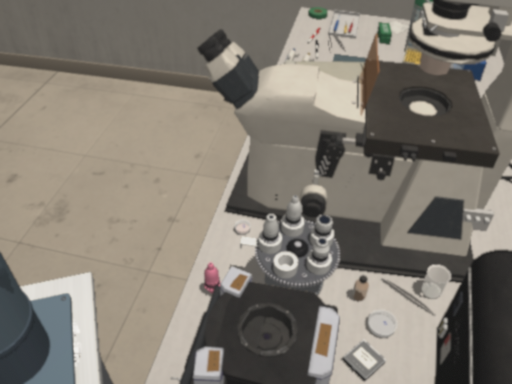

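View pics/top0.png

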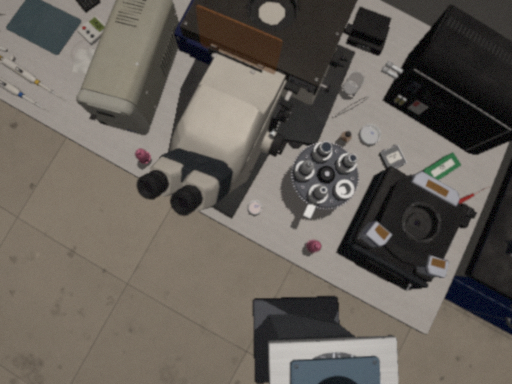

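View pics/wrist0.png

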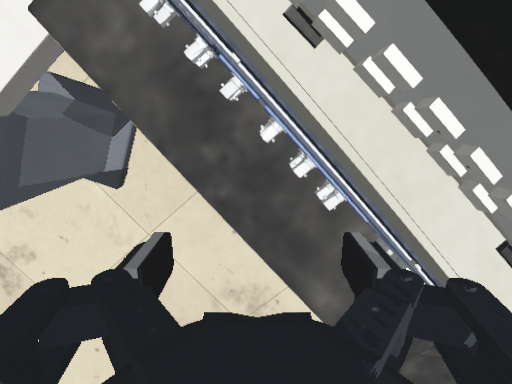

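The side view shows the nosepiece at about (297,250) with four objectives and an empty cup at (285,263). The top view shows it at (326,175), flag at (309,211), empty cup at (345,189). The pink look-alikes stand off the turret at (211,275) in the side view and (314,246) and (143,156) in the top view. Now I'll localise.

```bash
cat > h.py <<'E'
from plant import env
import cv2, numpy as np
from scipy.spatial.transform import Rotation as R
def cam(p):
    if p.get('xyz') is not None:
        T=np.eye(4);T[:3,:3]=R.from_rotvec(p['attitude']).as_matrix();T[:3,3]=p['xyz'];return T
    o=p['obs'];T=np.eye(4);T[:3,:3]=R.from_rotvec(o['tool_rot']).as_matrix();T[:3,3]=o['tool_pos']
    return T@p['tool_from_camera']
def grab(n):
    o=env.get_obs();p=env.grab_frame(n);
    return p,(dict(p,obs=o))
def cloud(p):
    h,w=p['range_z'].shape
    uv=np.stack(np.meshgrid(np.arange(w),np.arange(h)),-1).reshape(-1,1,2).astype(float)
    n=cv2.undistortPoints(uv,p['camera_matrix'],p['dist']).reshape(-1,2)
    z=p['range_z'].reshape(-1)
    pc=np.c_[n[:,0]*z,-n[:,1]*z,-z]
    T=cam(p);X=pc@T[:3,:3].T+T[:3,3];X[z==0]=np.nan
    return X.reshape(h,w,3)
def at_z(p,u,v,zz):
    n=cv2.undistortPoints(np.array([[[u,v]]],float),p['camera_matrix'],p['dist']).reshape(2)
    T=cam(p);d=T[:3,:3]@[n[0],-n[1],-1];return T[:3,3]+d*(zz-T[2,3])/d[2]
def proj(p,X):
    T=cam(p);c=(np.atleast_2d(X)-T[:3,3])@T[:3,:3]
    return cv2.projectPoints((c*[1,-1,-1]).reshape(-1,1,3),np.zeros(3),np.zeros(3),p['camera_matrix'],p['dist'])[0].reshape(-1,2)
def fitcircle(xy):
    from scipy.optimize import least_squares
    return least_squares(lambda a:np.hypot(xy[:,0]-a[0],xy[:,1]-a[1])-a[2],[*xy.mean(0),.05],loss='soft_l1',f_scale=.002).x
E
python3 - <<'E'
from h import *
for n in('top','side'):
    raw,p=grab(n)
    X=cloud(p)
    for t in('objective_a','objective_b','objective_c','objective_d','nosepiece','port_1'):
        for d in env.masks_of(raw,t)[:5]:
            m=d['region'];q=X[m];q=q[~np.isnan(q[:,0])]
            top=q[q[:,2]>np.percentile(q[:,2],98)-.006].mean(0) if len(q) else 0
            print(n,t,round(d['score'],2),np.round(np.array(d['xy'])*[512,384]),m.sum(),np.round(top,3), np.round(np.nanpercentile(q[:,2],[2,98]),3) if len(q) else 0)
        
    for t in ('port_1','port_2','port_5','nosepiece'):
      print(t,[(round(d['score'],2),np.round(np.array(d['xy'])*[512,384],1)) for d in env.tip_of(raw,t)[:5]])
    np.save(n+'X.npy',X);
    c=np.array(p['img'])
    u,v=(326,175) if n=='top' else (297,250)
    cr=c[v-70:v+70,u-70:u+70]
    cv2.imwrite(f'pics/{n}crop1.png',cv2.cvtColor(cv2.resize(cr,(580,580),interpolation=2),cv2.COLOR_RGB2BGR))
E
```

```text
top objective_a 0.73 [318. 192.] 170 [0.496 0.047 0.176] [0.128 0.178]
top objective_a 0.71 [143. 159.] 149 [0.611 0.458 0.083] [0.022 0.085]
top objective_a 0.69 [316. 244.] 156 [0.381 0.046 0.083] [0.022 0.085]
top objective_a 0.67 [303. 168.] 214 [0.551 0.075 0.184] [0.123 0.186]
top objective_a 0.55 [326. 149.] 206 [0.594 0.031 0.156] [0.124 0.159]
top objective_b 0.73 [318. 192.] 170 [0.496 0.047 0.176] [0.128 0.178]
top objective_b 0.71 [143. 159.] 149 [0.611 0.458 0.083] [0.022 0.085]
top objective_b 0.69 [316. 244.] 156 [0.381 0.046 0.083] [0.022 0.085]
top objective_b 0.67 [303. 168.] 214 [0.551 0.075 0.184] [0.123 0.186]
top objective_b 0.55 [326. 149.] 206 [0.594 0.031 0.156] [0.124 0.159]
top objective_c 0.73 [318. 192.] 170 [0.496 0.047 0.176] [0.128 0.178]
top objective_c 0.71 [143. 159.] 149 [0.611 0.458 0.083] [0.022 0.085]
top objective_c 0.69 [316. 244.] 156 [0.381 0.046 0.083] [0.022 0.085]
top objective_c 0.67 [303. 168.] 214 [0.551 0.075 0.184] [0.123 0.186]
top objective_c 0.55 [326. 149.] 206 [0.594 0.031 0.156] [0.124 0.159]
top objective_d 0.73 [318. 192.] 17
[... 2979 characters left out ...]
125]
side port_1 0.58 [294. 229.] 240 [0.545 0.065 0.122] [0.103 0.125]
side port_1 0.55 [324. 226.] 359 [0.591 0.028 0.157] [0.123 0.16 ]
port_1 [(0.87, array([285.3, 262. ])), (0.65, array([294.3, 218.6])), (0.56, array([319.8, 259.3])), (0.49, array([321.9, 233. ])), (0.48, array([270.3, 237.7]))]
port_2 [(0.87, array([285.3, 262. ])), (0.65, array([294.3, 218.6])), (0.56, array([319.8, 259.3])), (0.49, array([321.9, 233. ])), (0.48, array([270.3, 237.7]))]
port_5 [(0.87, array([285.3, 262. ])), (0.65, array([294.3, 218.6])), (0.56, array([319.8, 259.3])), (0.49, array([321.9, 233. ])), (0.48, array([270.3, 237.7]))]
nosepiece [(0.85, array([290.3, 279.7])), (0.21, array([273. , 234.2]))]
```

Run:
```python
from h import *
A=np.load('topX.npy').reshape(-1,3);B=np.load('sideX.npy').reshape(-1,3)
tips=np.array([[.494,.0445],[.5485,.0745],[.593,.030],[.565,-.025],[.505,-.0145]])
from scipy.optimize import least_squares
def P(a): 
    k=np.arange(5);t=a[2]-k*2*np.pi/5
    return np.c_[a[0]+.052*np.cos(t),a[1]+.052*np.sin(t)]
f=least_squares(lambda a:(P(a)-tips).ravel(),[.54,.02,2.5]);print(f.x,np.round(P(f.x),4),np.round(P(f.x)-tips,4))
for n,Q in(('top',A),('side',B)):
    Q=Q[~np.isnan(Q[:,0])]
    r=np.hypot(Q[:,0]-f.x[0],Q[:,1]-f.x[1])
    m=(r<.085)&(abs(Q[:,2]-.100)<.004); 
    # rim tops of cups
    m2=(r<.08)&(abs(Q[:,2]-.122)<.002); q=Q[m2][:,:2]
    k=least_squares(lambda a:np.minimum.reduce([abs(np.hypot(*(q-c).T)-.018) for c in P(a)]),f.x,loss='soft_l1',f_scale=.002)
    print(n,'rim fit',k.x, m2.sum()); print(np.round(P(k.x),4))
    hub=Q[(r<.025)&(abs(Q[:,2]-.115)<.003)]; print('hub',hub.mean(0),len(hub))
    print(n,'high stuff')
    for i in np.arange(.36,.80,.03):
        row=[]
        for j in np.arange(.25,-.16,-.03):
            s=Q[(abs(Q[:,0]-i)<.015)&(abs(Q[:,1]-j)<.015)]
            row.append('%4d'%(1000*s[:,2].max()) if len(s) else '   .')
        print('%.2f'%i,' '.join(row))
```

```text
[0.5411     0.0219     2.67899525] [[ 0.4946  0.0451]
 [ 0.5488  0.0733]
 [ 0.5924  0.0305]
 [ 0.5651 -0.0242]
 [ 0.5046 -0.0152]] [[ 0.0006  0.0006]
 [ 0.0003 -0.0012]
 [-0.0006  0.0005]
 [ 0.0001  0.0008]
 [-0.0004 -0.0007]]
top rim fit [0.54299232 0.02253786 2.67122513] 473
[[ 0.4966  0.0461]
 [ 0.5511  0.0739]
 [ 0.5943  0.0307]
 [ 0.5666 -0.0238]
 [ 0.5063 -0.0143]]
hub [0.54244928 0.02184462 0.11365846] 93
top high stuff
0.36 -750 -754 -751    1    3    4   59   71    5  116  119  171  172  172
0.39 -751 -752    2    3    4    3   64   86    3  122  178  178  172  176
0.42    2    4    4    4    4    4    4    5    3  106  178  180  176  175
0.45  363    3   16    4    4    4  107  101   97    3  122  171  175  178
0.48  374   33   18   17    4    3  167  179  124  125   97  167  171  171
0.51  361  328   31   14    3  102  164  179  125  125  125  120  171  176
0.54  323  322  301    4    5  166  188  123  116  156  125    3  124  124
0.57  323  324  323   33    4  161  181  158  155  169  152    3  114  119
0.60  324  325  324  298  118  102  104  159  159  124   98    3    3
[... 1087 characters left out ...]
  125  122    .  170  175
0.54  323  322  311    .    .  123  189  124  117  158  123    .  125  126
0.57  324  323  324   31    .   99  182  160  158  169  159    .    2  117
0.60  324  324  324  306  117  105  104  160  159  123  102    4    5   17
0.63  324  324  325  308  262  105    .  102  102    4   62    4   19   17
0.66  324  306  302  296  288  263  298   33   33    3   64   13   18   19
0.69  301  297  292  307  299  300  301  298   33   29    4    4   18   16
0.72  292  320  380  380  376  299  299  299  294   32   13   10    4    3
0.75  379  380  380  301  301  300  300  299  296   34   31   11   10    4
0.78  379  299  440  471  472  515  300  303  299  285   59   61   62    5
```

View pics/sidecrop1.png

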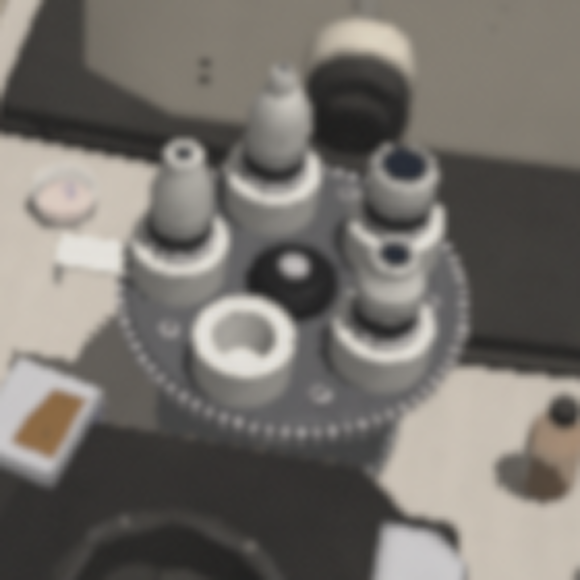

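View pics/topcrop1.png

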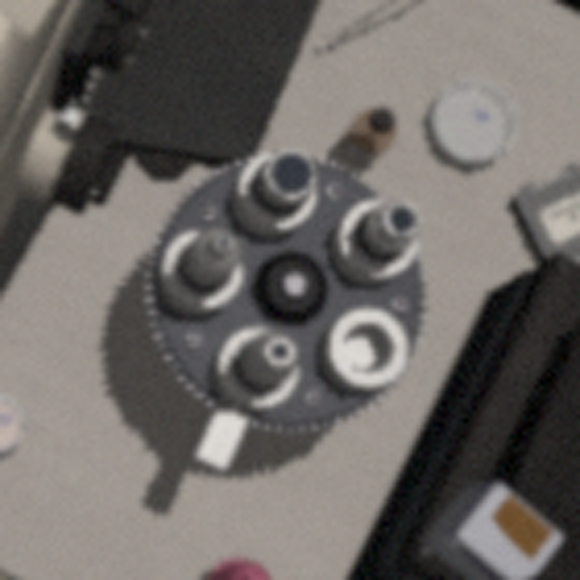

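Run:
```python
from h import *
Q=np.r_[np.load('topX.npy').reshape(-1,3),np.load('sideX.npy').reshape(-1,3)];Q=Q[~np.isnan(Q[:,0])]
a=[.5420,.0222,2.673]
for k in range(5):
    t=a[2]-k*2*np.pi/5;c=np.array([a[0]+.052*np.cos(t),a[1]+.052*np.sin(t)])
    d=np.hypot(*(Q[:,:2]-c).T);az=np.degrees(np.arctan2(Q[:,1]-c[1],Q[:,0]-c[0]))
    for lo,rm in((.15,0.03),(.195,0.03)):
        m=(Q[:,2]>lo)&(Q[:,2]<.5)&(d>rm)
        print('P%d'%(k+1),np.round(c,4),lo,[(s,int(1000*d[m&(abs(az-s)<15)].min())) if (m&(abs(az-s)<15)).any() and d[m&(abs(az-s)<15)].min()<.25 else (s,'-') for s in range(-180,180,30)])
```

```text
P1 [0.4956 0.0457] 0.15 [(-180, '-'), (-150, 122), (-120, 121), (-90, 140), (-60, 85), (-30, 85), (0, 54), (30, 46), (60, 163), (90, 166), (120, '-'), (150, '-')]
P1 [0.4956 0.0457] 0.195 [(-180, '-'), (-150, '-'), (-120, '-'), (-90, '-'), (-60, '-'), (-30, '-'), (0, 176), (30, 152), (60, 163), (90, 166), (120, '-'), (150, '-')]
P2 [0.55   0.0736] 0.15 [(-180, 57), (-150, 46), (-120, 179), (-90, 85), (-60, 46), (-30, 47), (0, 120), (30, 91), (60, 96), (90, 115), (120, 154), (150, '-')]
P2 [0.55   0.0736] 0.195 [(-180, '-'), (-150, '-'), (-120, '-'), (-90, '-'), (-60, '-'), (-30, 142), (0, 120), (30, 91), (60, 102), (90, 115), (120, 154), (150, '-')]
P3 [0.5933 0.0305] 0.15 [(-180, '-'), (-150, 176), (-120, 47), (-90, 55), (-60, '-'), (-30, '-'), (0, 93), (30, 86), (60, 98), (90, 114), (120, 46), (150, 48)]
P3 [0.5933 0.0305] 0.195 [(-180, '-'), (-150, '-'), (-120, '-'), (-90, '-'), (-60, '-'), (-30, '-'), (0, 93), (30, 86), (60, 98), (90, 118), (120, 175), (150, '-')]
P4 [ 0.5657 -0.0241] 0.15 [(-180, 141), (-150, 113), (-120, 106), (-90, 139), (-60, 239), (-30, 236), (0, 154), (30, 135), (60, 46), (90, 52), (120, 85), (150, 85)]
P4 [ 0.5657 -0.0241] 0.195 [(-180, '-'), (-150, '-'), (-120, '-'), (-90, '-'), (-60, 239), (-30, 236), (0, 154), (30, 135), (60, 157), (90, 199), (120, '-'), (150, '-')]
P5 [ 0.5053 -0.0147] 0.15 [(-180, 99), (-150, 89), (-120, 86), (-90, 90), (-60, '-'), (-30, 49), (0, 47), (30, 83), (60, 83), (90, 47), (120, 49), (150, '-')]
P5 [ 0.5053 -0.0147] 0.195 [(-180, '-'), (-150, '-'), (-120, '-'), (-90, '-'), (-60, '-'), (-30, '-'), (0, 193), (30, 185), (60, 185), (90, 217), (120, '-'), (150, '-')]
```

```bash
cat >> h.py <<'E'
PORT={k+1:(.5420+.052*np.cos(2.673-k*2*np.pi/5),.0222+.052*np.sin(2.673-k*2*np.pi/5)) for k in range(5)}
def plan(xyz,psi=None):
    o=env.get_obs();M=R.from_rotvec(o['tool_rot']).as_matrix()
    d=M.T@(np.array(xyz)-o['tool_pos'])/.3
    p0=np.degrees(np.arctan2(M[1,0],M[0,0]))
    s='tx %.4f ty %.4f tz %.4f'%tuple(d)
    if psi is not None: s+=' yaw %.4f'%(-(psi-p0)/90)
    print('t %.1f pos'%o['time_s'],np.round(o['tool_pos'],4),'psi %.1f tilt %.2fdeg gap %.4f'%(p0,np.degrees(np.arccos(-M[2,2])),o['finger_gap']),'F',np.round(o['force'],1),'q',np.round(o['q'],2))
    print('->',np.round(xyz,4),s,'dist %.3f'%np.linalg.norm(d*.3))
E
python3 - <<'E'
from h import *
plan([.213,-.613,.38],19)
plan([.35,-.42,.40],100)
E
```

```text
t 1.2 pos [ 0.2136 -0.6139  0.2313] psi 19.2 tilt 0.00deg gap 0.0852 F [-0.1 -0.1 -0.3] q [ 1.17  0.54 -0.    1.54  0.    1.07 -0.07]
-> [ 0.213 -0.613  0.38 ] tx -0.0008 ty -0.0035 tz -0.4957 yaw 0.0021 dist 0.149
t 1.2 pos [ 0.2136 -0.6139  0.2313] psi 19.2 tilt 0.00deg gap 0.0852 F [-0.1 -0.1 -0.3] q [ 1.17  0.54 -0.    1.54  0.    1.07 -0.07]
-> [ 0.35 -0.42  0.4 ] tx 0.6419 ty -0.4611 tz -0.5624 yaw -0.8979 dist 0.291
```

```bash
python3 -m creep '[{"tz":-0.16,"hand":-1},{"tz":-0.33,"hand":-1},{"tz":-0.5,"hand":-1},{"tx":0.1,"ty":-0.1,"tz":-0.5,"yaw":-0.09,"hand":-1},{"tx":0.2,"ty":-0.2,"tz":-0.5,"yaw":-0.18,"hand":-1},{"tx":0.32,"ty":-0.28,"tz":-0.5,"yaw":-0.27,"hand":-1},{"tx":0.42,"ty":-0.36,"tz":-0.5,"yaw":-0.36,"hand":-1},{"tx":0.52,"ty":-0.45,"tz":-0.5,"yaw":-0.45,"hand":-1}]' 60
python3 - <<'E'
from h import *
plan([.45,-.18,.38],130)
E
```

```text
t 1.2 pos [ 0.2136 -0.6139  0.2313] psi 19.2 tilt 0.00deg gap 0.0852 F [-0.1 -0.1 -0.3] q [ 1.17  0.54 -0.    1.54  0.    1.07 -0.07]
-> [ 0.45 -0.18  0.38] tx 1.2196 ty -1.1071 tz -0.4957 yaw -1.2313 dist 0.516validation failed for argument at $[0]...
```

```bash
python3 -m creep '[{"tx":0,"ty":0,"tz":-0.16,"yaw":0,"hand":-1},{"tx":0,"ty":0,"tz":-0.33,"yaw":0,"hand":-1},{"tx":0,"ty":0,"tz":-0.5,"yaw":0,"hand":-1},{"tx":0.1,"ty":-0.1,"tz":-0.5,"yaw":-0.09,"hand":-1},{"tx":0.2,"ty":-0.2,"tz":-0.5,"yaw":-0.18,"hand":-1},{"tx":0.32,"ty":-0.28,"tz":-0.5,"yaw":-0.27,"hand":-1},{"tx":0.42,"ty":-0.36,"tz":-0.5,"yaw":-0.36,"hand":-1},{"tx":0.52,"ty":-0.45,"tz":-0.5,"yaw":-0.45,"hand":-1}]' 60
python3 - <<'E'
from h import *
plan([.45,-.18,.38],130)
E
```

```text
time_s: 2.05
tool_pos: [0.3173, -0.4337, 0.3814]
tool_rot: [2.72, 1.571, -0.0]
force: [0.8, -0.1, 0.0]
finger_gap: 0.0851
t 2.0 pos [ 0.3173 -0.4337  0.3814] psi 60.0 tilt 0.03deg gap 0.0851 F [ 0.8 -0.1  0. ] q [ 1.02  0.22 -0.2   1.63  0.05  1.29  0.29]
-> [ 0.45 -0.18  0.38] tx 0.9536 ty -0.0395 tz 0.0045 yaw -0.7775 dist 0.286
```

```bash
python3 -m creep '[{"tx":0.13,"ty":0,"tz":0,"yaw":-0.095,"hand":-1},{"tx":0.26,"ty":0,"tz":0,"yaw":-0.19,"hand":-1},{"tx":0.4,"ty":-0.01,"tz":0,"yaw":-0.28,"hand":-1},{"tx":0.53,"ty":-0.02,"tz":0,"yaw":-0.37,"hand":-1},{"tx":0.66,"ty":-0.03,"tz":0,"yaw":-0.46,"hand":-1},{"tx":0.8,"ty":-0.03,"tz":0,"yaw":-0.55,"hand":-1},{"tx":0.9,"ty":-0.04,"tz":0,"yaw":-0.64,"hand":-1},{"tx":0.95,"ty":-0.04,"tz":0,"yaw":-0.73,"hand":-1}]'
python3 - <<'E'
from h import *
plan([.50,-.04,.34],180)
E
```

```text
time_s: 2.85
tool_pos: [0.4504, -0.1775, 0.3817]
tool_rot: [1.418, 2.802, 0.001]
force: [-0.1, 0.2, 0.1]
finger_gap: 0.0855
t 2.9 pos [ 0.4504 -0.1775  0.3817] psi 126.3 tilt 0.06deg gap 0.0855 F [-0.1  0.2  0.1] q [ 0.76  0.15 -0.53  1.74  0.08  1.28  0.84]
-> [ 0.5  -0.04  0.34] tx 0.2717 ty 0.4046 tz 0.1392 yaw -0.5966 dist 0.152
```

```bash
python3 -m creep '[{"tx":0.05,"ty":0.08,"tz":0,"yaw":-0.09,"hand":-0.22},{"tx":0.1,"ty":0.16,"tz":0,"yaw":-0.18,"hand":-0.22},{"tx":0.15,"ty":0.24,"tz":0,"yaw":-0.27,"hand":-0.22},{"tx":0.2,"ty":0.32,"tz":0,"yaw":-0.36,"hand":-0.22},{"tx":0.27,"ty":0.4,"tz":0.05,"yaw":-0.45,"hand":-0.22},{"tx":0.27,"ty":0.4,"tz":0.1,"yaw":-0.54,"hand":-0.22},{"tx":0.27,"ty":0.4,"tz":0.14,"yaw":-0.6,"hand":-0.22},{"tx":0.27,"ty":0.4,"tz":0.14,"yaw":-0.6,"hand":-0.22}]'
python3 - <<'E'
from h import *
plan([*PORT[1],.29],180)
raw,p=grab('wrist')
cv2.imwrite('pics/wrist1.png',cv2.cvtColor(p['img'],cv2.COLOR_RGB2BGR))
X=cloud(p);np.save('wX.npy',X)
for k,c in PORT.items(): print(k,np.round(c,4),np.round(proj(p,[*c,.122])[0]))
E
```

```text
time_s: 3.65
tool_pos: [0.4982, -0.0412, 0.3384]
tool_rot: [0.01, -3.14, -0.0]
force: [0.4, -0.4, -0.7]
finger_gap: 0.052
t 3.6 pos [ 0.4982 -0.0412  0.3384] psi -179.6 tilt 0.10deg gap 0.0520 F [ 0.4 -0.4 -0.7] q [ 0.62  0.25 -0.74  1.76  0.18  1.2   1.41]
-> [0.4956 0.0457 0.29  ] tx 0.0065 ty 0.2898 tz 0.1613 yaw -3.9959 dist 0.100
1 [0.4956 0.0457] [325. 164.]
2 [0.55   0.0736] [343. 205.]
3 [0.5933 0.0305] [309. 235.]
4 [ 0.5657 -0.0241] [270. 215.]
5 [ 0.5053 -0.0147] [278. 171.]
```

View pics/wrist1.png

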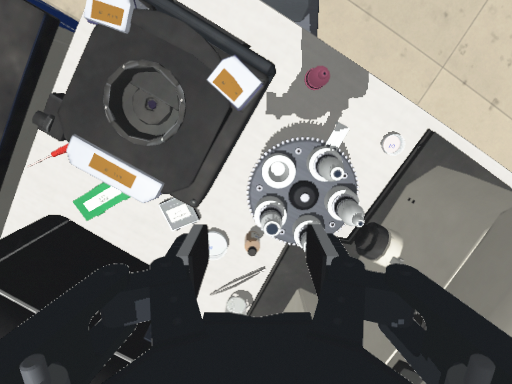

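Wrist view: the empty cup shows at (278,171), port 1 at (325,164) next to the flag at (340,137), and port 2 at (343,205). The projected ports match.

Run:
```python
from h import *
from scipy.optimize import least_squares
Q=np.load('wX.npy').reshape(-1,3);Q=Q[~np.isnan(Q[:,0])]
def P(a):
    t=a[2]-np.arange(5)*2*np.pi/5
    return np.c_[a[0]+.052*np.cos(t),a[1]+.052*np.sin(t)]
a0=[.542,.0222,2.673];r=np.hypot(Q[:,0]-.542,Q[:,1]-.0222)
q=Q[(r<.08)&(Q[:,2]>.119)&(Q[:,2]<.124)];print(len(q),np.percentile(q[:,2],[10,50,90]))
q=q[:,:2]
k=least_squares(lambda a:np.minimum.reduce([abs(np.hypot(*(q-c).T)-.018) for c in P(a)]),a0,loss='soft_l1',f_scale=.002)
print(k.x);print(np.round(P(k.x),4))
hub=Q[(r<.02)&(Q[:,2]>.111)];print(hub.mean(0))
m=(np.hypot(*(Q[:,:2]-P(k.x)[4]).T)<.024)&(abs(Q[:,2]-.122)<.003);print('P5 circ',fitcircle(Q[m][:,:2]))
raw,p=grab('wrist')
print([(round(d['score'],2),np.round(at_z(p,*(np.array(d['xy'])*[512,384]),.122)[:2],4)) for d in env.tip_of(raw,'port_1')[:6]])
```

```text
1437 [0.12151161 0.12271352 0.123596  ]
[0.54070354 0.02167436 2.66872531]
[[ 0.4944  0.0454]
 [ 0.5489  0.073 ]
 [ 0.5921  0.0297]
 [ 0.5642 -0.0247]
 [ 0.5039 -0.015 ]]
[0.54090229 0.02206803 0.11313152]
P5 circ [ 0.50425484 -0.01477781  0.01771163]
[(0.76, array([0.5505, 0.0813])), (0.66, array([ 0.5079, -0.0157])), (0.65, array([0.4995, 0.0495])), (0.56, array([0.5987, 0.0304])), (0.54, array([ 0.5642, -0.0231]))]
```

```bash
sed -i 's/\.5420+/.5412+/;s/\.0222+/.0220+/;s/2\.673-/2.671-/g' h.py
python3 - <<'E'
from h import *
print(PORT)
plan([*PORT[1],.26],-180)
plan([*PORT[1],.128],-180)
E
```

```text
{1: (np.float64(0.4948524141985068), np.float64(0.04557755904187758)), 2: (np.float64(0.549301399504199), np.float64(0.07336503992087774)), 3: (np.float64(0.5925545260515297), np.float64(0.03016778146272008)), 4: (np.float64(0.5648374430717884), np.float64(-0.024317073364235407)), 5: (np.float64(0.5044542171739762), np.float64(-0.014793307061240005))}
t 3.8 pos [ 0.4995 -0.0414  0.3405] psi -179.9 tilt 0.12deg gap 0.0520 F [-0.7  0.3  0.3] q [ 0.62  0.25 -0.74  1.76  0.18  1.21  1.4 ]
-> [0.4949 0.0456 0.26  ] tx 0.0154 ty 0.2901 tz 0.2681 yaw 0.0016 dist 0.119
t 3.8 pos [ 0.4995 -0.0414  0.3405] psi -179.9 tilt 0.12deg gap 0.0520 F [-0.7  0.3  0.3] q [ 0.62  0.25 -0.74  1.76  0.18  1.21  1.4 ]
-> [0.4949 0.0456 0.128 ] tx 0.0163 ty 0.2903 tz 0.7081 yaw 0.0016 dist 0.230
```

```bash
python3 -m creep '[{"tx":0.01,"ty":0.1,"tz":0,"yaw":0,"hand":-0.22},{"tx":0.015,"ty":0.2,"tz":0,"yaw":0,"hand":-0.22},{"tx":0.015,"ty":0.29,"tz":0.05,"yaw":0,"hand":-0.22},{"tx":0.015,"ty":0.29,"tz":0.16,"yaw":0,"hand":-0.22},{"tx":0.015,"ty":0.29,"tz":0.27,"yaw":0,"hand":-0.22},{"tx":0.015,"ty":0.29,"tz":0.27,"yaw":0,"hand":-0.22},{"tx":0.015,"ty":0.29,"tz":0.27,"yaw":0,"hand":-0.22}]'
python3 - <<'E'
from h import *
for _ in range(3):
  raw,p=grab('wrist');plan([*PORT[1],.128],-180)
cv2.imwrite('pics/wrist2.png',cv2.cvtColor(p['img'],cv2.COLOR_RGB2BGR))
E
```

```text
time_s: 4.5
tool_pos: [0.4955, 0.0455, 0.2605]
tool_rot: [-0.002, 3.139, -0.0]
force: [0.1, -0.3, 0.1]
finger_gap: 0.0522
t 4.5 pos [0.4961 0.0457 0.2612] psi -179.9 tilt 0.25deg gap 0.0520 F [-0.4  0.1  0.4] q [ 0.45  0.33 -0.77  1.87  0.27  1.04  1.15]
-> [0.4949 0.0456 0.128 ] tx 0.0063 ty -0.0003 tz 0.4441 yaw 0.0008 dist 0.133
t 4.6 pos [0.4964 0.0457 0.2615] psi -179.9 tilt 0.30deg gap 0.0520 F [ 0.3 -0.2  0.3] q [ 0.45  0.33 -0.77  1.87  0.27  1.04  1.15]
-> [0.4949 0.0456 0.128 ] tx 0.0075 ty -0.0004 tz 0.4449 yaw 0.0008 dist 0.133
t 4.7 pos [0.4963 0.0456 0.2614] psi -179.9 tilt 0.31deg gap 0.0520 F [-0.6 -0.4 -0. ] q [ 0.45  0.33 -0.77  1.87  0.27  1.04  1.15]
-> [0.4949 0.0456 0.128 ] tx 0.0073 ty -0.0001 tz 0.4447 yaw 0.0009 dist 0.133
```

View pics/wrist2.png

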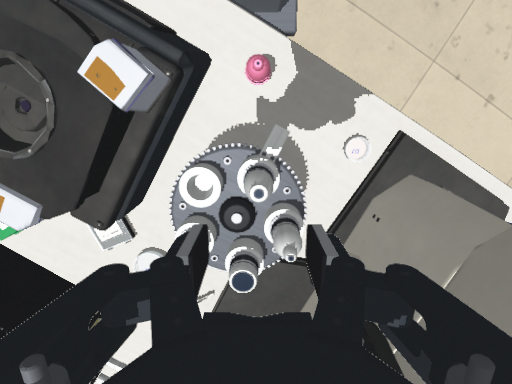

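Port 1's objective, c with its top at 176 mm, shows at (259,180), midway between the pads. Descending.

```bash
python3 -m creep '[{"tx":0.007,"ty":0,"tz":0.14,"yaw":0,"hand":-0.22},{"tx":0.007,"ty":0,"tz":0.28,"yaw":0,"hand":-0.22},{"tx":0.007,"ty":0,"tz":0.38,"yaw":0,"hand":-0.22},{"tx":0.007,"ty":0,"tz":0.43,"yaw":0,"hand":-0.22},{"tx":0.007,"ty":0,"tz":0.445,"yaw":0,"hand":-0.22},{"tx":0.007,"ty":0,"tz":0.445,"yaw":0,"hand":-0.22}]'
python3 - <<'E'
from h import *
plan([*PORT[1],.128],-180)
E
```

```text
time_s: 5.25
tool_pos: [0.4959, 0.0458, 0.1288]
tool_rot: [-0.002, 3.135, -0.0]
force: [-0.3, -0.0, -0.6]
finger_gap: 0.0517
t 5.2 pos [0.4959 0.0458 0.1288] psi -179.9 tilt 0.39deg gap 0.0517 F [-0.3 -0.  -0.6] q [ 0.35  0.52 -0.66  1.99  0.45  0.78  0.99]
-> [0.4949 0.0456 0.128 ] tx 0.0034 ty -0.0006 tz 0.0027 yaw 0.0007 dist 0.001
```

```bash
python3 -m creep '[{"tx":0.003,"ty":0,"tz":0,"yaw":0,"hand":0.3},{"tx":0.003,"ty":0,"tz":0,"yaw":0,"hand":0.4},{"tx":0.003,"ty":0,"tz":0,"yaw":0,"hand":1},{"tx":0.003,"ty":0,"tz":0,"yaw":0,"hand":1},{"tx":0.003,"ty":0,"tz":0,"yaw":0,"hand":1}]' 50; python3 -m creep '[{"tx":0,"ty":0,"tz":0,"yaw":0,"hand":1},{"tx":0,"ty":0,"tz":-0.04,"yaw":0,"hand":1},{"tx":0,"ty":0,"tz":-0.1,"yaw":0,"hand":1},{"tx":0,"ty":0,"tz":-0.1,"yaw":0,"hand":1}]' 50
python3 - <<'E'
from h import *
plan([*PORT[5],.255],-180)
raw,p=grab('side')
cv2.imwrite('pics/s3.png',cv2.cvtColor(cv2.resize(p['img'][120:320,190:400],None,fx=2.8,fy=2.8),cv2.COLOR_RGB2BGR))
E
```

```text
time_s: 5.75
tool_pos: [0.4962, 0.0459, 0.1306]
tool_rot: [-0.001, 3.132, -0.0]
force: [-0.6, -0.2, 7.0]
finger_gap: 0.0265
time_s: 6.15
tool_pos: [0.4977, 0.0464, 0.1632]
tool_rot: [-0.001, 3.127, 0.0]
force: [-0.2, 0.8, -0.5]
finger_gap: 0.0265
t 6.2 pos [0.4977 0.0464 0.1632] psi -180.0 tilt 0.82deg gap 0.0265 F [-0.2  0.8 -0.5] q [ 0.38  0.46 -0.7   1.97  0.4   0.83  1.03]
-> [ 0.5045 -0.0148  0.255 ] tx -0.0268 ty -0.2039 tz -0.3058 yaw 0.0005 dist 0.111
```

View pics/s3.png

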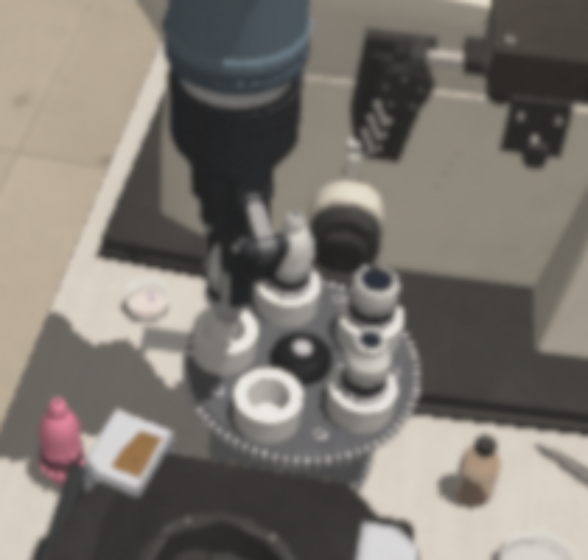

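```bash
python3 -m creep '[{"tx":0,"ty":0,"tz":-0.07,"yaw":0,"hand":1},{"tx":-0.01,"ty":-0.05,"tz":-0.07,"yaw":0,"hand":1},{"tx":-0.02,"ty":-0.13,"tz":-0.07,"yaw":0,"hand":1},{"tx":-0.025,"ty":-0.2,"tz":-0.07,"yaw":0,"hand":1},{"tx":-0.027,"ty":-0.204,"tz":-0.07,"yaw":0,"hand":1},{"tx":-0.027,"ty":-0.204,"tz":-0.07,"yaw":0,"hand":1}]'
python3 - <<'E'
from h import *
plan([PORT[5][0]+.001,PORT[5][1],.132],-180)
raw,p=grab('side')
cv2.imwrite('pics/s4.png',cv2.cvtColor(cv2.resize(p['img'][120:320,190:400],None,fx=2.8,fy=2.8),cv2.COLOR_RGB2BGR))
E
```

```text
time_s: 6.8
tool_pos: [0.5045, -0.0153, 0.1827]
tool_rot: [0.001, 3.129, 0.0]
force: [-1.3, 0.4, -0.7]
finger_gap: 0.0266
t 6.8 pos [ 0.5045 -0.0153  0.1827] psi 180.0 tilt 0.70deg gap 0.0266 F [-1.3  0.4 -0.7] q [ 0.51  0.44 -0.7   1.94  0.37  0.88  1.18]
-> [ 0.5055 -0.0148  0.132 ] tx -0.0010 ty 0.0017 tz 0.1689 yaw 3.9997 dist 0.051
```

View pics/s4.png

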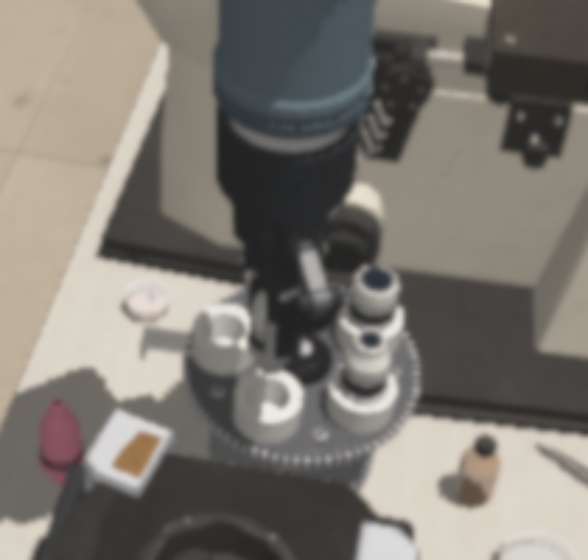

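Port 1 is now empty at (223,340) in the crop, and c hangs above port 5. Lowering it.

```bash
python3 -m creep '[{"tx":0,"ty":0,"tz":0.06,"yaw":0,"hand":1},{"tx":0,"ty":0.001,"tz":0.11,"yaw":0,"hand":1},{"tx":-0.001,"ty":0.002,"tz":0.14,"yaw":0,"hand":1},{"tx":-0.001,"ty":0.002,"tz":0.16,"yaw":0,"hand":1},{"tx":-0.001,"ty":0.002,"tz":0.168,"yaw":0,"hand":1},{"tx":-0.001,"ty":0.002,"tz":0.17,"yaw":0,"hand":1}]'
```

```text
time_s: 7.45
tool_pos: [0.5056, -0.0136, 0.1317]
tool_rot: [-0.002, 3.129, 0.001]
force: [-0.2, -0.0, -0.2]
finger_gap: 0.0263
```

```bash
python3 -m creep '[{"tx":0,"ty":0,"tz":0.004,"yaw":0,"hand":1},{"tx":0,"ty":0,"tz":0.007,"yaw":0,"hand":1},{"tx":0,"ty":0,"tz":0.007,"yaw":0,"hand":0.3},{"tx":0,"ty":0,"tz":0.007,"yaw":0,"hand":0},{"tx":0,"ty":0,"tz":0.007,"yaw":0,"hand":-0.22},{"tx":0,"ty":0,"tz":0.007,"yaw":0,"hand":-0.22}]'
python3 - <<'E'
from h import *
plan([PORT[5][0]+.001,PORT[5][1],.22],-180)
E
```

```text
time_s: 8.05
tool_pos: [0.5056, -0.0137, 0.1297]
tool_rot: [-0.002, 3.129, 0.001]
force: [0.0, -0.5, -0.3]
finger_gap: 0.0521
t 8.1 pos [ 0.5056 -0.0137  0.1297] psi -179.9 tilt 0.71deg gap 0.0521 F [ 0.  -0.5 -0.3] q [ 0.46  0.52 -0.65  1.98  0.45  0.78  1.12]
-> [ 0.5055 -0.0148  0.22  ] tx -0.0031 ty -0.0036 tz -0.3011 yaw 0.0007 dist 0.090
```

```bash
python3 -m creep '[{"tx":0,"ty":0,"tz":-0.15,"yaw":0,"hand":-0.22},{"tx":0,"ty":0,"tz":-0.3,"yaw":0,"hand":-0.22},{"tx":-0.1,"ty":0.05,"tz":-0.32,"yaw":0,"hand":-0.22},{"tx":-0.2,"ty":0.1,"tz":-0.32,"yaw":0,"hand":-0.22},{"tx":-0.286,"ty":0.14,"tz":-0.32,"yaw":0,"hand":-0.22},{"tx":-0.286,"ty":0.147,"tz":-0.32,"yaw":0,"hand":-0.22},{"tx":-0.286,"ty":0.147,"tz":-0.32,"yaw":0,"hand":-0.22}]'
python3 - <<'E'
from h import *
raw,p=grab('wrist')
plan([PORT[3][0]+.001,PORT[3][1],.131],-180)
cv2.imwrite('pics/w5.png',cv2.cvtColor(p['img'],cv2.COLOR_RGB2BGR))
raw,p=grab('side')
cv2.imwrite('pics/s5.png',cv2.cvtColor(cv2.resize(p['img'][120:320,190:400],None,fx=2.8,fy=2.8),cv2.COLOR_RGB2BGR))
E
```

```text
time_s: 8.75
tool_pos: [0.5898, 0.0312, 0.2263]
tool_rot: [-0.003, 3.13, 0.002]
force: [0.5, -1.4, -1.0]
finger_gap: 0.0523
t 8.8 pos [0.5893 0.0304 0.2263] psi -179.9 tilt 0.63deg gap 0.0520 F [-0.4 -0.7  0.4] q [ 0.38  0.53 -0.7   1.69  0.39  1.06  1.13]
-> [0.5936 0.0302 0.131 ] tx -0.0107 ty -0.0007 tz 0.3177 yaw 0.0010 dist 0.095
```

View pics/w5.png

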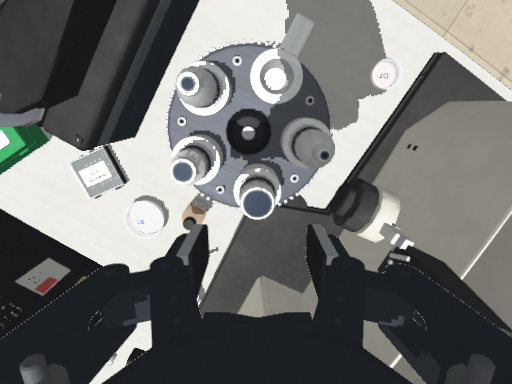

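View pics/s5.png

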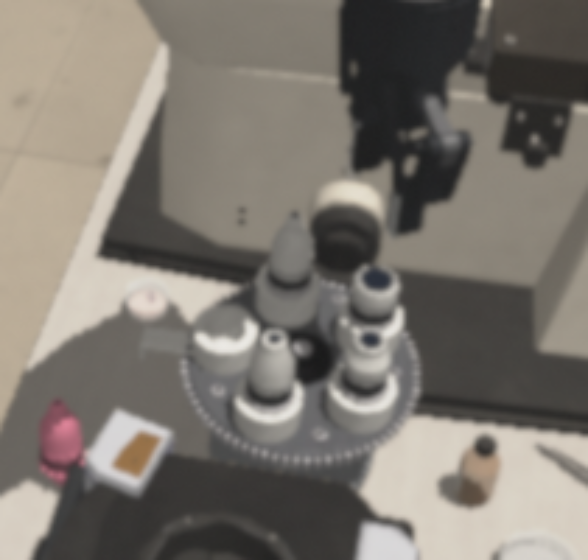

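c stands in port 5 (side crop (270,390)). The next one is a in port 3, with its broad front at wrist (257,200), centred between the pads. Descending and grasping.

```bash
python3 -m creep '[{"tx":-0.01,"ty":0,"tz":0.06,"yaw":0,"hand":-0.22},{"tx":-0.011,"ty":0,"tz":0.18,"yaw":0,"hand":-0.22},{"tx":-0.011,"ty":0,"tz":0.27,"yaw":0,"hand":-0.22},{"tx":-0.011,"ty":0,"tz":0.31,"yaw":0,"hand":-0.22},{"tx":-0.011,"ty":0,"tz":0.318,"yaw":0,"hand":-0.22},{"tx":-0.011,"ty":0,"tz":0.318,"yaw":0,"hand":-0.22}]'
python3 - <<'E'
from h import *
plan([PORT[3][0]+.001,PORT[3][1],.131],-180)
E
python3 -m creep '[{"tx":0,"ty":0,"tz":0,"yaw":0,"hand":0.3},{"tx":0,"ty":0,"tz":0,"yaw":0,"hand":0.35},{"tx":0,"ty":0,"tz":0,"yaw":0,"hand":1},{"tx":0,"ty":0,"tz":0,"yaw":0,"hand":1},{"tx":0,"ty":0,"tz":0,"yaw":0,"hand":1}]' 50
```

```text
time_s: 9.45
tool_pos: [0.5937, 0.0298, 0.1314]
tool_rot: [-0.001, 3.13, -0.0]
force: [-0.1, 0.0, 0.2]
finger_gap: 0.0522
t 9.4 pos [0.5937 0.0298 0.1314] psi -180.0 tilt 0.65deg gap 0.0522 F [-0.1  0.   0.2] q [ 0.33  0.65 -0.64  1.75  0.48  0.89  1.06]
-> [0.5936 0.0302 0.131 ] tx 0.0004 ty 0.0011 tz 0.0012 yaw 0.0005 dist 0.001
time_s: 9.95
tool_pos: [0.5948, 0.03, 0.1331]
tool_rot: [-0.001, 3.127, -0.0]
force: [-0.9, -1.0, 5.9]
finger_gap: 0.0283
```

```bash
python3 -m creep '[{"tx":0,"ty":0,"tz":-0.05,"yaw":0,"hand":1},{"tx":0,"ty":0,"tz":-0.15,"yaw":0,"hand":1},{"tx":0,"ty":0,"tz":-0.26,"yaw":0,"hand":1},{"tx":0,"ty":0,"tz":-0.35,"yaw":0,"hand":1},{"tx":0,"ty":0,"tz":-0.35,"yaw":0,"hand":1}]'
python3 - <<'E'
from h import *
plan([PORT[1][0]+.001,PORT[1][1],.238],-180)
raw,p=grab('side')
cv2.imwrite('pics/s6.png',cv2.cvtColor(cv2.resize(p['img'][120:320,190:400],None,fx=2.8,fy=2.8),cv2.COLOR_RGB2BGR))
E
```

```text
time_s: 10.45
tool_pos: [0.5958, 0.0309, 0.2435]
tool_rot: [-0.001, 3.119, 0.001]
force: [0.7, 0.4, -0.3]
finger_gap: 0.0281
t 10.4 pos [0.5958 0.0309 0.2435] psi -180.0 tilt 1.29deg gap 0.0281 F [ 0.7  0.4 -0.3] q [ 0.38  0.52 -0.71  1.66  0.38  1.08  1.14]
-> [0.4959 0.0456 0.238 ] tx 0.3336 ty 0.0492 tz 0.0110 yaw 0.0005 dist 0.101
```

View pics/s6.png

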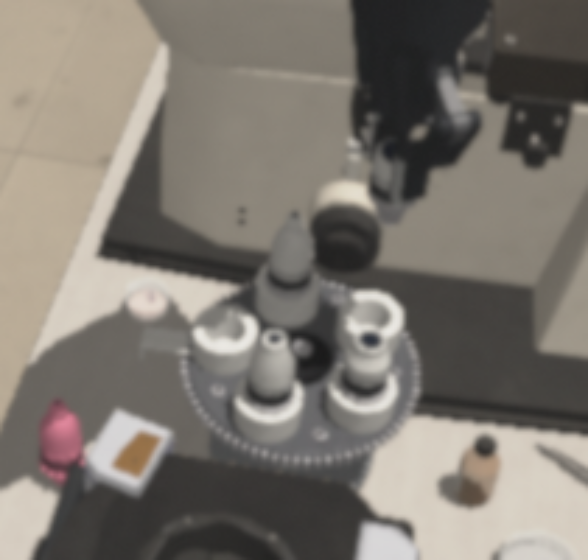

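Port 3 is empty and a is held. Each grip adds a little tilt, so from the next grasp I'll close and lift within one call. Moving to port 1.

```bash
python3 -m creep '[{"tx":0.07,"ty":0.01,"tz":0,"yaw":0,"hand":1},{"tx":0.17,"ty":0.025,"tz":0,"yaw":0,"hand":1},{"tx":0.27,"ty":0.04,"tz":0.005,"yaw":0,"hand":1},{"tx":0.33,"ty":0.049,"tz":0.01,"yaw":0,"hand":1},{"tx":0.334,"ty":0.049,"tz":0.05,"yaw":0,"hand":1},{"tx":0.334,"ty":0.049,"tz":0.14,"yaw":0,"hand":1},{"tx":0.334,"ty":0.049,"tz":0.18,"yaw":0,"hand":1},{"tx":0.334,"ty":0.049,"tz":0.18,"yaw":0,"hand":1}]'
python3 - <<'E'
from h import *
plan([PORT[1][0]+.001,PORT[1][1],.134],-180)
raw,p=grab('side')
cv2.imwrite('pics/s7.png',cv2.cvtColor(cv2.resize(p['img'][120:320,190:400],None,fx=2.8,fy=2.8),cv2.COLOR_RGB2BGR))
E
```

```text
time_s: 11.3
tool_pos: [0.4943, 0.0447, 0.1831]
tool_rot: [-0.001, 3.127, 0.0]
force: [-0.6, 0.1, -0.7]
finger_gap: 0.0283
t 11.3 pos [0.4943 0.0447 0.1831] psi -180.0 tilt 0.85deg gap 0.0283 F [-0.6  0.1 -0.7] q [ 0.41  0.43 -0.73  1.96  0.38  0.87  1.05]
-> [0.4959 0.0456 0.134 ] tx -0.0026 ty 0.0030 tz 0.1636 yaw 0.0004 dist 0.049
```

View pics/s7.png

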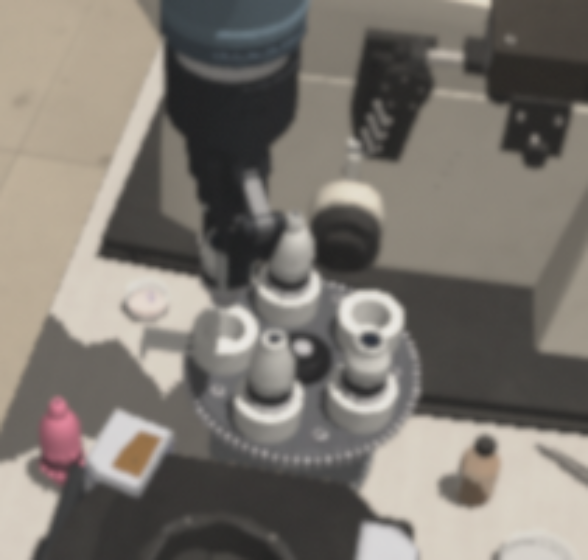

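a hangs over empty port 1 (223,330). Lowering and releasing.

```bash
python3 -m creep '[{"tx":0,"ty":0.001,"tz":0.06,"yaw":0,"hand":1},{"tx":-0.002,"ty":0.003,"tz":0.12,"yaw":0,"hand":1},{"tx":-0.003,"ty":0.003,"tz":0.15,"yaw":0,"hand":1},{"tx":-0.003,"ty":0.003,"tz":0.165,"yaw":0,"hand":1},{"tx":-0.003,"ty":0.003,"tz":0.17,"yaw":0,"hand":1},{"tx":-0.003,"ty":0.003,"tz":0.17,"yaw":0,"hand":1},{"tx":-0.003,"ty":0.003,"tz":0.17,"yaw":0,"hand":0.2},{"tx":-0.003,"ty":0.003,"tz":0.17,"yaw":0,"hand":-0.22}]'
python3 -m creep '[{"tx":0,"ty":0,"tz":0,"yaw":0,"hand":-0.22},{"tx":0,"ty":0,"tz":0,"yaw":0,"hand":-0.22},{"tx":0,"ty":0,"tz":-0.15,"yaw":0,"hand":-0.22},{"tx":0,"ty":0,"tz":-0.3,"yaw":0,"hand":-0.22},{"tx":0,"ty":0,"tz":-0.3,"yaw":0,"hand":-0.22}]'
python3 - <<'E'
from h import *
raw,p=grab('wrist')
plan([PORT[5][0]+.001,PORT[5][1],.132],-180)
cv2.imwrite('pics/w8.png',cv2.cvtColor(p['img'],cv2.COLOR_RGB2BGR))
E
```

```text
time_s: 12.15
tool_pos: [0.4975, 0.046, 0.134]
tool_rot: [-0.001, 3.124, 0.001]
force: [0.0, 0.0, 0.9]
finger_gap: 0.0472
time_s: 12.65
tool_pos: [0.4993, 0.0472, 0.2293]
tool_rot: [-0.001, 3.114, 0.002]
force: [0.5, 0.4, 0.4]
finger_gap: 0.0519
t 12.7 pos [0.4978 0.0464 0.2268] psi -180.0 tilt 1.37deg gap 0.0520 F [-0.2 -0.6 -0.5] q [ 0.44  0.37 -0.77  1.92  0.32  0.95  1.1 ]
-> [ 0.5055 -0.0148  0.132 ] tx -0.0178 ty -0.2039 tz 0.3163 yaw 0.0002 dist 0.113
```

View pics/w8.png

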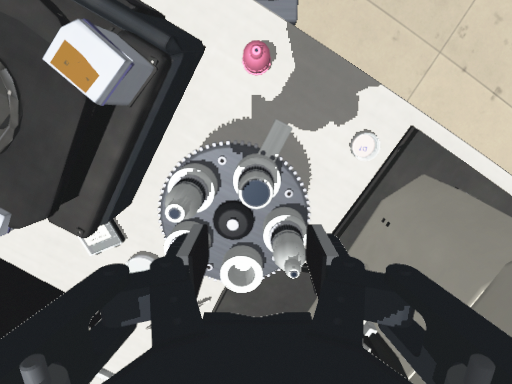

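a stands in port 1 beside the flag (258,190). Next is c from port 5 to port 3.

```bash
python3 -m creep '[{"tx":-0.01,"ty":-0.1,"tz":0,"yaw":0,"hand":-0.22},{"tx":-0.018,"ty":-0.2,"tz":0,"yaw":0,"hand":-0.22},{"tx":-0.018,"ty":-0.204,"tz":0.05,"yaw":0,"hand":-0.22},{"tx":-0.018,"ty":-0.204,"tz":0.18,"yaw":0,"hand":-0.22},{"tx":-0.018,"ty":-0.204,"tz":0.27,"yaw":0,"hand":-0.22},{"tx":-0.018,"ty":-0.204,"tz":0.31,"yaw":0,"hand":-0.22},{"tx":-0.018,"ty":-0.204,"tz":0.316,"yaw":0,"hand":-0.22},{"tx":-0.018,"ty":-0.204,"tz":0.316,"yaw":0,"hand":-0.22}]'
python3 - <<'E'
from h import *
plan([PORT[5][0]+.001,PORT[5][1],.132],-180)
E
```

```text
time_s: 13.5
tool_pos: [0.5057, -0.0143, 0.1323]
tool_rot: [-0.002, 3.118, 0.001]
force: [1.0, 0.4, -0.2]
finger_gap: 0.0525
t 13.5 pos [ 0.5057 -0.0143  0.1323] psi -179.9 tilt 1.38deg gap 0.0525 F [ 1.   0.4 -0.2] q [ 0.47  0.51 -0.66  1.98  0.45  0.77  1.11]
-> [ 0.5055 -0.0148  0.132 ] tx 0.0008 ty -0.0017 tz 0.0010 yaw 0.0006 dist 0.001
```

```bash
python3 -m creep '[{"tx":0,"ty":-0.001,"tz":0,"yaw":0,"hand":0.35},{"tx":0,"ty":-0.001,"tz":0,"yaw":0,"hand":1},{"tx":0,"ty":-0.001,"tz":0,"yaw":0,"hand":1},{"tx":0,"ty":-0.001,"tz":0,"yaw":0,"hand":1},{"tx":0,"ty":0,"tz":-0.05,"yaw":0,"hand":1},{"tx":0,"ty":0,"tz":-0.15,"yaw":0,"hand":1},{"tx":0,"ty":0,"tz":-0.26,"yaw":0,"hand":1},{"tx":0,"ty":0,"tz":-0.35,"yaw":0,"hand":1}]' 50
python3 - <<'E'
from h import *
plan([PORT[3][0]+.001,PORT[3][1],.24],-180)
raw,p=grab('side')
plan([PORT[3][0]+.001,PORT[3][1],.24],-180)
cv2.imwrite('pics/s9.png',cv2.cvtColor(cv2.resize(p['img'][120:320,190:400],None,fx=2.8,fy=2.8),cv2.COLOR_RGB2BGR))
E
```

```text
time_s: 14.3
tool_pos: [0.5034, -0.0141, 0.2401]
tool_rot: [-0.002, 3.116, 0.001]
force: [0.8, 0.1, -1.2]
finger_gap: 0.0262
t 14.3 pos [ 0.5034 -0.0141  0.2401] psi -179.9 tilt 1.48deg gap 0.0262 F [ 0.8  0.1 -1.2] q [ 0.56  0.36 -0.76  1.9   0.3   0.98  1.24]
-> [0.5936 0.0302 0.24  ] tx -0.3005 ty 0.1472 tz 0.0081 yaw 0.0008 dist 0.100
t 14.3 pos [ 0.5057 -0.0137  0.244 ] psi -179.9 tilt 1.82deg gap 0.0260 F [ 2.1 -0.3  2.1] q [ 0.56  0.35 -0.76  1.89  0.3   0.98  1.24]
-> [0.5936 0.0302 0.24  ] tx -0.2924 ty 0.1459 tz 0.0225 yaw 0.0010 dist 0.098
```

View pics/s9.png

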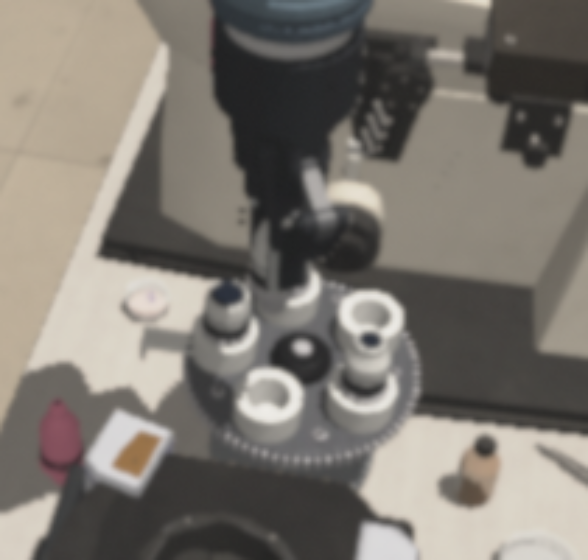

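Run:
```python
from h import *
for _ in range(4): env.grab_frame('top');plan([PORT[3][0]+.001,PORT[3][1],.24],-180)
```

```text
t 14.4 pos [ 0.5056 -0.014   0.2419] psi -179.9 tilt 1.81deg gap 0.0261 F [ 0.6  0.6 -1.7] q [ 0.56  0.35 -0.76  1.9   0.3   0.97  1.24]
-> [0.5936 0.0302 0.24  ] tx -0.2930 ty 0.1468 tz 0.0157 yaw 0.0006 dist 0.098
t 14.4 pos [ 0.5044 -0.0144  0.2398] psi -180.0 tilt 1.64deg gap 0.0265 F [ 0.9 -0.1 -2.5] q [ 0.56  0.36 -0.76  1.9   0.3   0.97  1.24]
-> [0.5936 0.0302 0.24  ] tx -0.2971 ty 0.1484 tz 0.0078 yaw 0.0004 dist 0.100
t 14.5 pos [ 0.5034 -0.0146  0.2383] psi -180.0 tilt 1.47deg gap 0.0264 F [ 0.6  0.8 -1.2] q [ 0.56  0.36 -0.76  1.9   0.3   0.97  1.24]
-> [0.5936 0.0302 0.24  ] tx -0.3008 ty 0.1490 tz 0.0020 yaw 0.0004 dist 0.101
t 14.6 pos [ 0.5027 -0.0146  0.2373] psi -180.0 tilt 1.36deg gap 0.0261 F [-0.   0.4 -1.4] q [ 0.56  0.36 -0.76  1.9   0.3   0.97  1.24]
-> [0.5936 0.0302 0.24  ] tx -0.3030 ty 0.1491 tz -0.0019 yaw 0.0005 dist 0.101
```

```bash
python3 -m creep '[{"tx":-0.06,"ty":0.03,"tz":0,"yaw":0,"hand":1},{"tx":-0.15,"ty":0.07,"tz":0,"yaw":0,"hand":1},{"tx":-0.24,"ty":0.12,"tz":0,"yaw":0,"hand":1},{"tx":-0.29,"ty":0.145,"tz":0,"yaw":0,"hand":1},{"tx":-0.303,"ty":0.149,"tz":0.04,"yaw":0,"hand":1},{"tx":-0.303,"ty":0.149,"tz":0.1,"yaw":0,"hand":1},{"tx":-0.303,"ty":0.149,"tz":0.14,"yaw":0,"hand":1},{"tx":-0.303,"ty":0.149,"tz":0.14,"yaw":0,"hand":1}]'
python3 - <<'E'
from h import *
for _ in range(3):env.grab_frame('top')
raw,p=grab('side')
plan([PORT[3][0]+.001,PORT[3][1],.133],-180)
cv2.imwrite('pics/s10.png',cv2.cvtColor(cv2.resize(p['img'][120:320,190:400],None,fx=2.8,fy=2.8),cv2.COLOR_RGB2BGR))
E
```

```text
time_s: 15.35
tool_pos: [0.5921, 0.0291, 0.1944]
tool_rot: [-0.001, 3.124, -0.001]
force: [-0.6, -0.4, -1.4]
finger_gap: 0.026
t 15.6 pos [0.5948 0.03   0.1981] psi -180.0 tilt 1.41deg gap 0.0260 F [ 0.5 -0.1 -0.2] q [ 0.37  0.56 -0.69  1.71  0.43  1.    1.1 ]
-> [0.5936 0.0302 0.133 ] tx 0.0094 ty 0.0004 tz 0.2168 yaw 0.0004 dist 0.065
```

View pics/s10.png

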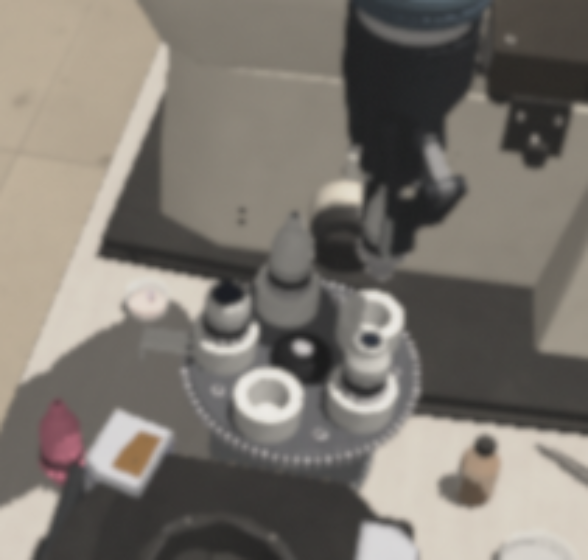

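c is above empty port 3 (372,320). Lowering and releasing.

```bash
python3 -m creep '[{"tx":0.004,"ty":0,"tz":0.08,"yaw":0,"hand":1},{"tx":0.007,"ty":0,"tz":0.16,"yaw":0,"hand":1},{"tx":0.009,"ty":0,"tz":0.2,"yaw":0,"hand":1},{"tx":0.009,"ty":0,"tz":0.217,"yaw":0,"hand":1},{"tx":0.009,"ty":0,"tz":0.22,"yaw":0,"hand":1},{"tx":0.009,"ty":0,"tz":0.22,"yaw":0,"hand":1},{"tx":0.009,"ty":0,"tz":0.22,"yaw":0,"hand":0.2},{"tx":0.009,"ty":0,"tz":0.22,"yaw":0,"hand":-0.22}]'
python3 -m creep '[{"tx":0,"ty":0,"tz":0,"yaw":0,"hand":-0.22},{"tx":0,"ty":0,"tz":0,"yaw":0,"hand":-0.22},{"tx":0,"ty":0,"tz":-0.1,"yaw":0,"hand":-0.22},{"tx":0,"ty":0,"tz":-0.22,"yaw":0,"hand":-0.22},{"tx":0,"ty":0,"tz":-0.32,"yaw":0,"hand":-0.22},{"tx":0,"ty":0,"tz":-0.34,"yaw":0,"hand":-0.22},{"tx":0,"ty":0,"tz":-0.34,"yaw":0,"hand":-0.22},{"tx":0,"ty":0,"tz":-0.34,"yaw":0,"hand":-0.22}]'
python3 - <<'E'
from h import *
raw,p=grab('wrist')
plan([PORT[2][0]+.001,PORT[2][1],.132],-180)
cv2.imwrite('pics/w11.png',cv2.cvtColor(p['img'],cv2.COLOR_RGB2BGR))
E
```

```text
time_s: 16.35
tool_pos: [0.5945, 0.0301, 0.133]
tool_rot: [-0.001, 3.115, 0.0]
force: [-0.3, -0.4, -0.3]
finger_gap: 0.0475
time_s: 17.15
tool_pos: [0.5912, 0.0297, 0.2338]
tool_rot: [-0.0, 3.117, -0.0]
force: [-1.1, -0.6, -0.5]
finger_gap: 0.052
t 17.2 pos [0.591  0.0297 0.2334] psi -180.0 tilt 1.38deg gap 0.0521 F [ 0.   0.7 -0.7] q [ 0.39  0.52 -0.72  1.69  0.39  1.06  1.13]
-> [0.5503 0.0734 0.132 ] tx 0.1437 ty 0.1455 tz 0.3347 yaw 0.0002 dist 0.118
```

View pics/w11.png

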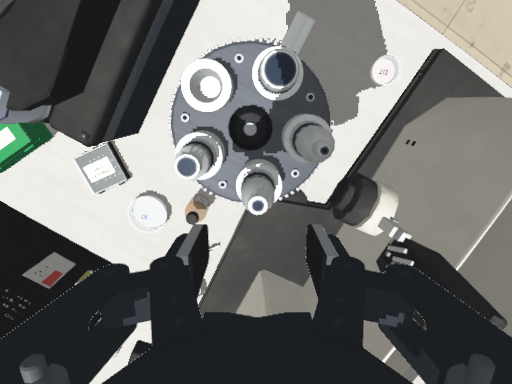

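c is in port 3 at (259,190). Next is d, the slim tall grey one in port 2 (not pink), to port 5.

```bash
python3 -m creep '[{"tx":0.07,"ty":0.07,"tz":0,"yaw":0,"hand":-0.22},{"tx":0.143,"ty":0.145,"tz":0,"yaw":0,"hand":-0.22},{"tx":0.143,"ty":0.145,"tz":0.04,"yaw":0,"hand":-0.22},{"tx":0.143,"ty":0.145,"tz":0.16,"yaw":0,"hand":-0.22},{"tx":0.143,"ty":0.145,"tz":0.27,"yaw":0,"hand":-0.22},{"tx":0.143,"ty":0.145,"tz":0.325,"yaw":0,"hand":-0.22},{"tx":0.143,"ty":0.145,"tz":0.335,"yaw":0,"hand":-0.22},{"tx":0.143,"ty":0.145,"tz":0.335,"yaw":0,"hand":-0.22}]'
python3 - <<'E'
from h import *
env.grab_frame('top');env.grab_frame('top')
plan([PORT[2][0]+.001,PORT[2][1],.132],-180)
E
```

```text
time_s: 18.0
tool_pos: [0.5506, 0.0733, 0.1318]
tool_rot: [-0.001, 3.118, 0.0]
force: [-0.3, 0.2, 0.1]
finger_gap: 0.0517
t 18.1 pos [0.5515 0.0735 0.1331] psi -180.0 tilt 1.50deg gap 0.0517 F [-0.5 -0.3 -0.1] q [ 0.29  0.59 -0.67  1.86  0.49  0.83  0.94]
-> [0.5503 0.0734 0.132 ] tx 0.0041 ty -0.0006 tz 0.0036 yaw 0.0002 dist 0.002
```

```bash
python3 -m creep '[{"tx":0.002,"ty":0,"tz":0,"yaw":0,"hand":0.35},{"tx":0.002,"ty":0,"tz":0,"yaw":0,"hand":1},{"tx":0.002,"ty":0,"tz":0,"yaw":0,"hand":1},{"tx":0.002,"ty":0,"tz":0,"yaw":0,"hand":1},{"tx":0,"ty":0,"tz":-0.05,"yaw":0,"hand":1},{"tx":0,"ty":0,"tz":-0.15,"yaw":0,"hand":1},{"tx":0,"ty":0,"tz":-0.26,"yaw":0,"hand":1},{"tx":0,"ty":0,"tz":-0.33,"yaw":0,"hand":1}]' 50
python3 - <<'E'
from h import *
raw,p=grab('side')
for _ in range(6):env.grab_frame('top')
plan([PORT[5][0]+.001,PORT[5][1],.235],-180)
cv2.imwrite('pics/s12.png',cv2.cvtColor(cv2.resize(p['img'][120:320,190:400],None,fx=2.8,fy=2.8),cv2.COLOR_RGB2BGR))
E
```

```text
time_s: 18.9
tool_pos: [0.5496, 0.074, 0.2355]
tool_rot: [-0.001, 3.112, 0.001]
force: [0.0, -1.1, -1.1]
finger_gap: 0.0265
t 19.2 pos [0.5481 0.0732 0.231 ] psi -180.0 tilt 1.37deg gap 0.0262 F [-0.4 -0.1 -1.2] q [ 0.35  0.46 -0.75  1.79  0.37  1.01  1.04]
-> [ 0.5055 -0.0148  0.235 ] tx 0.1418 ty -0.2932 tz -0.0169 yaw 0.0002 dist 0.098
```

View pics/s12.png

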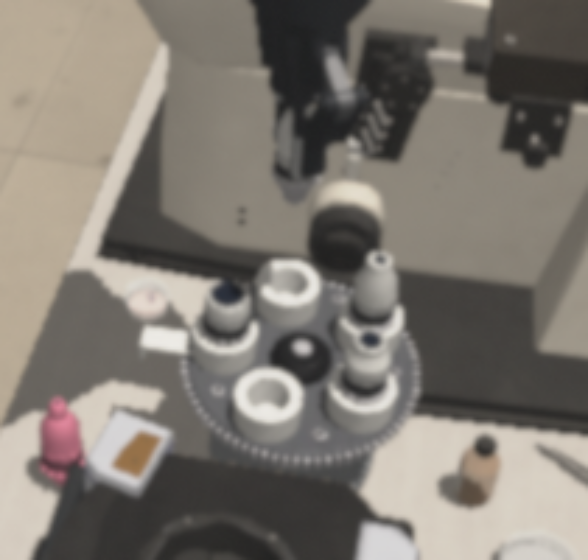

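Ports 2 (290,285) and 5 (268,395) are empty, and d is in hand. Moving it over port 5.

```bash
python3 -m creep '[{"tx":0.03,"ty":-0.06,"tz":0,"yaw":0,"hand":1},{"tx":0.07,"ty":-0.15,"tz":0,"yaw":0,"hand":1},{"tx":0.12,"ty":-0.24,"tz":0,"yaw":0,"hand":1},{"tx":0.141,"ty":-0.29,"tz":0,"yaw":0,"hand":1},{"tx":0.141,"ty":-0.293,"tz":0.04,"yaw":0,"hand":1},{"tx":0.141,"ty":-0.293,"tz":0.1,"yaw":0,"hand":1},{"tx":0.141,"ty":-0.293,"tz":0.13,"yaw":0,"hand":1},{"tx":0.141,"ty":-0.293,"tz":0.13,"yaw":0,"hand":1}]'
python3 - <<'E'
from h import *
for _ in range(4):env.grab_frame('top')
raw,p=grab('side')
plan([PORT[5][0]+.001,PORT[5][1],.133],-180)
cv2.imwrite('pics/s13.png',cv2.cvtColor(cv2.resize(p['img'][120:320,190:400],None,fx=2.8,fy=2.8),cv2.COLOR_RGB2BGR))
E
```

```text
time_s: 20.05
tool_pos: [0.5056, -0.0138, 0.1891]
tool_rot: [-0.003, 3.121, 0.002]
force: [0.6, -0.3, -1.3]
finger_gap: 0.0264
t 20.3 pos [ 0.5073 -0.0144  0.1915] psi -180.0 tilt 1.43deg gap 0.0264 F [-0.  -0.3 -2.3] q [ 0.53  0.43 -0.73  1.94  0.37  0.88  1.18]
-> [ 0.5055 -0.0148  0.133 ] tx 0.0109 ty -0.0014 tz 0.1947 yaw 0.0004 dist 0.059
```

View pics/s13.png

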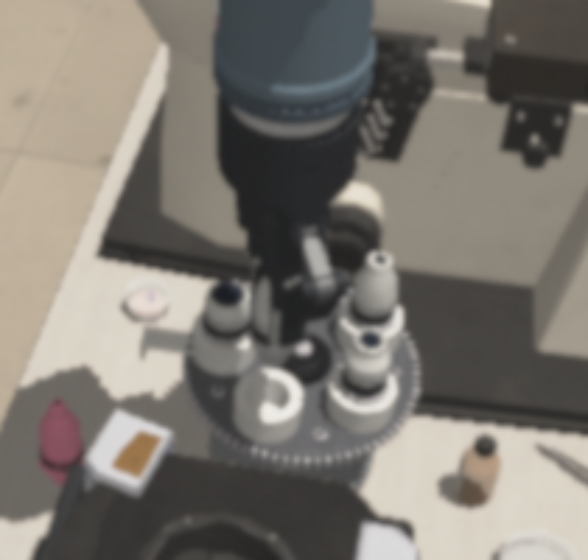

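```bash
python3 -m creep '[{"tx":0.004,"ty":0,"tz":0.07,"yaw":0,"hand":1},{"tx":0.008,"ty":-0.001,"tz":0.14,"yaw":0,"hand":1},{"tx":0.01,"ty":-0.001,"tz":0.175,"yaw":0,"hand":1},{"tx":0.01,"ty":-0.001,"tz":0.193,"yaw":0,"hand":1},{"tx":0.01,"ty":-0.001,"tz":0.197,"yaw":0,"hand":1},{"tx":0.01,"ty":-0.001,"tz":0.197,"yaw":0,"hand":1},{"tx":0.01,"ty":-0.001,"tz":0.197,"yaw":0,"hand":0.2},{"tx":0.01,"ty":-0.001,"tz":0.197,"yaw":0,"hand":-0.22}]'
python3 -m creep '[{"tx":0,"ty":0,"tz":0,"yaw":0,"hand":-0.22},{"tx":0,"ty":0,"tz":0,"yaw":0,"hand":-0.22},{"tx":0,"ty":0,"tz":-0.1,"yaw":0,"hand":-0.22},{"tx":0,"ty":0,"tz":-0.22,"yaw":0,"hand":-0.22},{"tx":0,"ty":0,"tz":-0.32,"yaw":0,"hand":-0.22},{"tx":0,"ty":0,"tz":-0.34,"yaw":0,"hand":-0.22},{"tx":0,"ty":0,"tz":-0.34,"yaw":0,"hand":-0.22},{"tx":0,"ty":0,"tz":-0.34,"yaw":0,"hand":-0.22}]'
python3 - <<'E'
from h import *
env.grab_frame('top')
raw,p=grab('wrist')
plan([PORT[4][0]+.001,PORT[4][1],.132],-180)
cv2.imwrite('pics/w14.png',cv2.cvtColor(p['img'],cv2.COLOR_RGB2BGR))
E
```

```text
time_s: 21.1
tool_pos: [0.5065, -0.0146, 0.1332]
tool_rot: [-0.001, 3.115, 0.0]
force: [0.8, -1.1, -0.1]
finger_gap: 0.0473
time_s: 21.9
tool_pos: [0.5032, -0.0149, 0.2341]
tool_rot: [-0.001, 3.116, -0.0]
force: [0.8, -0.5, 0.1]
finger_gap: 0.0519
t 22.0 pos [ 0.503  -0.0147  0.2338] psi -180.0 tilt 1.40deg gap 0.0521 F [ 0.8 -0.5  0.4] q [ 0.57  0.37 -0.77  1.9   0.31  0.97  1.23]
-> [ 0.5658 -0.0243  0.132 ] tx -0.2012 ty -0.0323 tz 0.3443 yaw 0.0005 dist 0.120
```

View pics/w14.png

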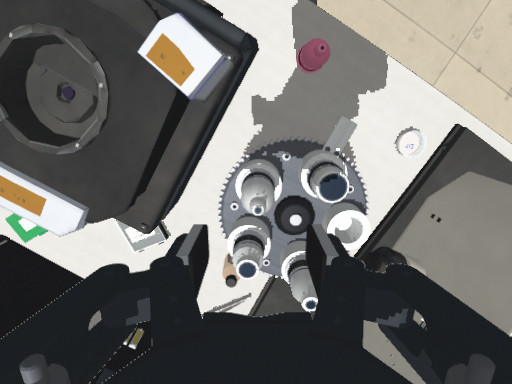

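d is parked in port 5 (257,190) and port 2 is empty (348,228). Next is b from port 4 to port 2.

```bash
python3 -m creep '[{"tx":-0.1,"ty":-0.016,"tz":0,"yaw":0,"hand":-0.22},{"tx":-0.2,"ty":-0.032,"tz":0,"yaw":0,"hand":-0.22},{"tx":-0.201,"ty":-0.032,"tz":0.04,"yaw":0,"hand":-0.22},{"tx":-0.201,"ty":-0.032,"tz":0.16,"yaw":0,"hand":-0.22},{"tx":-0.201,"ty":-0.032,"tz":0.27,"yaw":0,"hand":-0.22},{"tx":-0.201,"ty":-0.032,"tz":0.33,"yaw":0,"hand":-0.22},{"tx":-0.201,"ty":-0.032,"tz":0.344,"yaw":0,"hand":-0.22},{"tx":-0.201,"ty":-0.032,"tz":0.344,"yaw":0,"hand":-0.22}]'
python3 - <<'E'
from h import *
for _ in range(4):env.grab_frame('top')
plan([PORT[4][0]+.001,PORT[4][1],.132],-180)
E
```

```text
time_s: 22.8
tool_pos: [0.5647, -0.0239, 0.1311]
tool_rot: [-0.002, 3.12, 0.001]
force: [0.0, -0.4, 0.4]
finger_gap: 0.0525
t 23.0 pos [ 0.5665 -0.0241  0.1332] psi -180.0 tilt 1.50deg gap 0.0523 F [0.7 0.5 0.4] q [ 0.45  0.6  -0.65  1.83  0.48  0.84  1.13]
-> [ 0.5658 -0.0243  0.132 ] tx 0.0022 ty -0.0006 tz 0.0040 yaw 0.0004 dist 0.001
```

```bash
python3 -m creep '[{"tx":0.002,"ty":0,"tz":0,"yaw":0,"hand":0.35},{"tx":0.002,"ty":0,"tz":0,"yaw":0,"hand":1},{"tx":0.002,"ty":0,"tz":0,"yaw":0,"hand":1},{"tx":0.002,"ty":0,"tz":0,"yaw":0,"hand":1},{"tx":0,"ty":0,"tz":-0.05,"yaw":0,"hand":1},{"tx":0,"ty":0,"tz":-0.15,"yaw":0,"hand":1},{"tx":0,"ty":0,"tz":-0.26,"yaw":0,"hand":1},{"tx":0,"ty":0,"tz":-0.34,"yaw":0,"hand":1}]' 50
python3 - <<'E'
from h import *
raw,p=grab('side')
for _ in range(6):env.grab_frame('top')
plan([PORT[2][0]+.001,PORT[2][1],.235],-180)
cv2.imwrite('pics/s15.png',cv2.cvtColor(cv2.resize(p['img'][120:320,190:400],None,fx=2.8,fy=2.8),cv2.COLOR_RGB2BGR))
E
```

```text
time_s: 23.8
tool_pos: [0.5643, -0.0238, 0.2381]
tool_rot: [-0.002, 3.113, 0.001]
force: [0.2, 0.1, -1.1]
finger_gap: 0.0259
t 24.1 pos [ 0.5628 -0.0244  0.2339] psi -180.0 tilt 1.37deg gap 0.0259 F [ 0.3  0.5 -2. ] q [ 0.52  0.47 -0.73  1.76  0.37  1.03  1.23]
-> [0.5503 0.0734 0.235 ] tx 0.0415 ty 0.3258 tz -0.0045 yaw 0.0005 dist 0.099
```

View pics/s15.png

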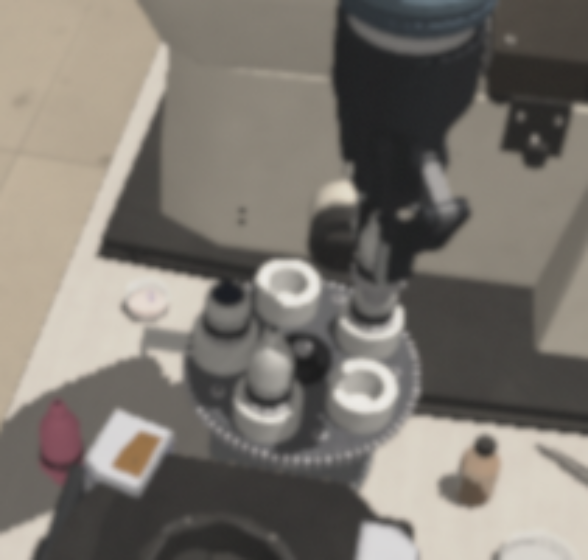

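Port 4 is empty and b is held. Moving it over port 2.

```bash
python3 -m creep '[{"tx":0.01,"ty":0.07,"tz":0,"yaw":0,"hand":1},{"tx":0.02,"ty":0.17,"tz":0,"yaw":0,"hand":1},{"tx":0.03,"ty":0.27,"tz":0,"yaw":0,"hand":1},{"tx":0.041,"ty":0.32,"tz":0,"yaw":0,"hand":1},{"tx":0.041,"ty":0.326,"tz":0.04,"yaw":0,"hand":1},{"tx":0.041,"ty":0.326,"tz":0.1,"yaw":0,"hand":1},{"tx":0.041,"ty":0.326,"tz":0.14,"yaw":0,"hand":1},{"tx":0.041,"ty":0.326,"tz":0.14,"yaw":0,"hand":1}]'
python3 - <<'E'
from h import *
for _ in range(4):env.grab_frame('top')
raw,p=grab('side')
plan([PORT[2][0]+.001,PORT[2][1],.133],-180)
cv2.imwrite('pics/s16.png',cv2.cvtColor(cv2.resize(p['img'][120:320,190:400],None,fx=2.8,fy=2.8),cv2.COLOR_RGB2BGR))
E
```

```text
time_s: 24.95
tool_pos: [0.5501, 0.0714, 0.189]
tool_rot: [0.002, 3.122, -0.002]
force: [-0.3, -1.1, -2.5]
finger_gap: 0.0258
t 25.2 pos [0.552  0.0733 0.1923] psi -180.0 tilt 1.43deg gap 0.0261 F [-0.2  0.7 -0.8] q [ 0.33  0.51 -0.72  1.81  0.42  0.95  1.  ]
-> [0.5503 0.0734 0.133 ] tx 0.0107 ty 0.0003 tz 0.1975 yaw 0.0002 dist 0.059
```

View pics/s16.png

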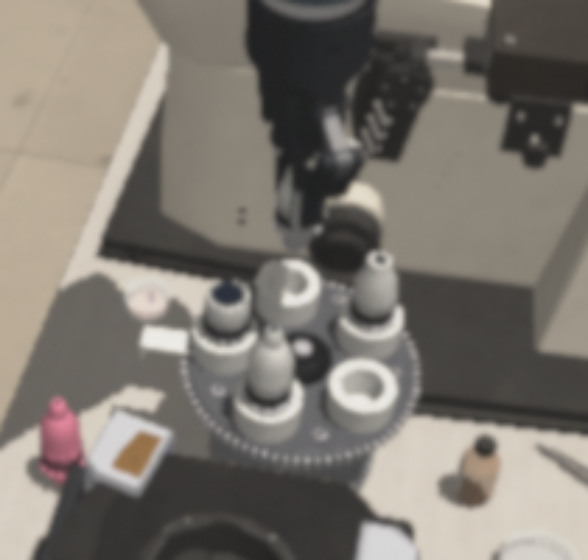

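```bash
python3 -m creep '[{"tx":0.004,"ty":0,"tz":0.07,"yaw":0,"hand":1},{"tx":0.008,"ty":0,"tz":0.14,"yaw":0,"hand":1},{"tx":0.01,"ty":0,"tz":0.18,"yaw":0,"hand":1},{"tx":0.01,"ty":0,"tz":0.196,"yaw":0,"hand":1},{"tx":0.01,"ty":0,"tz":0.2,"yaw":0,"hand":1},{"tx":0.01,"ty":0,"tz":0.2,"yaw":0,"hand":1},{"tx":0.01,"ty":0,"tz":0.2,"yaw":0,"hand":0.2},{"tx":0.01,"ty":0,"tz":0.2,"yaw":0,"hand":-0.22}]'
python3 -m creep '[{"tx":0,"ty":0,"tz":0,"yaw":0,"hand":-0.22},{"tx":0,"ty":0,"tz":0,"yaw":0,"hand":-0.22},{"tx":0,"ty":0,"tz":-0.1,"yaw":0,"hand":-0.22},{"tx":0,"ty":0,"tz":-0.22,"yaw":0,"hand":-0.22},{"tx":0,"ty":0,"tz":-0.32,"yaw":0,"hand":-0.22},{"tx":0,"ty":0,"tz":-0.34,"yaw":0,"hand":-0.22},{"tx":0,"ty":0,"tz":-0.34,"yaw":0,"hand":-0.22},{"tx":0,"ty":0,"tz":-0.34,"yaw":0,"hand":-0.22}]'
python3 - <<'E'
from h import *
env.grab_frame('top')
raw,p=grab('wrist')
plan([PORT[5][0]+.001,PORT[5][1],.132],-180)
cv2.imwrite('pics/w17.png',cv2.cvtColor(p['img'],cv2.COLOR_RGB2BGR))
E
```

```text
time_s: 26.0
tool_pos: [0.5514, 0.0735, 0.1331]
tool_rot: [-0.0, 3.115, 0.001]
force: [0.1, -1.1, 0.0]
finger_gap: 0.0472
time_s: 26.8
tool_pos: [0.548, 0.073, 0.234]
tool_rot: [-0.0, 3.116, 0.0]
force: [-0.5, -0.4, 0.3]
finger_gap: 0.052
t 26.9 pos [0.5478 0.0731 0.2337] psi -180.0 tilt 1.40deg gap 0.0519 F [ 0.1 -0.2 -0.4] q [ 0.36  0.46 -0.76  1.78  0.37  1.02  1.04]
-> [ 0.5055 -0.0148  0.132 ] tx 0.1496 ty -0.2930 tz 0.3352 yaw 0.0001 dist 0.141
```

View pics/w17.png

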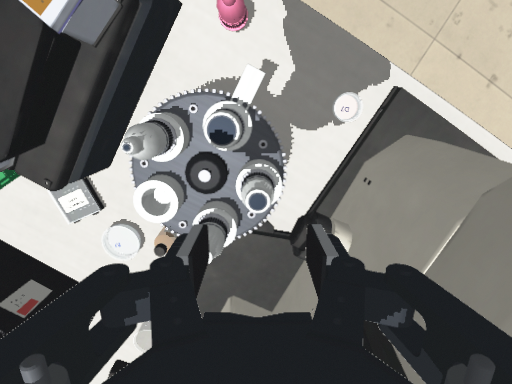

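b is in port 2 (258,190) and port 4 is empty (158,200). Last move: d from port 5 to port 4.

```bash
python3 -m creep '[{"tx":0.07,"ty":-0.14,"tz":0,"yaw":0,"hand":-0.22},{"tx":0.14,"ty":-0.28,"tz":0,"yaw":0,"hand":-0.22},{"tx":0.149,"ty":-0.293,"tz":0.03,"yaw":0,"hand":-0.22},{"tx":0.149,"ty":-0.293,"tz":0.15,"yaw":0,"hand":-0.22},{"tx":0.149,"ty":-0.293,"tz":0.26,"yaw":0,"hand":-0.22},{"tx":0.149,"ty":-0.293,"tz":0.32,"yaw":0,"hand":-0.22},{"tx":0.149,"ty":-0.293,"tz":0.335,"yaw":0,"hand":-0.22},{"tx":0.149,"ty":-0.293,"tz":0.335,"yaw":0,"hand":-0.22}]'
python3 - <<'E'
from h import *
for _ in range(4):env.grab_frame('top')
plan([PORT[5][0]+.001,PORT[5][1],.132],-180)
E
```

```text
time_s: 27.7
tool_pos: [0.5051, -0.0143, 0.1313]
tool_rot: [-0.001, 3.119, 0.001]
force: [0.1, -0.1, -0.3]
finger_gap: 0.0519
t 27.9 pos [ 0.5064 -0.0147  0.1331] psi -180.0 tilt 1.51deg gap 0.0522 F [-0.3 -0.3 -0.7] q [ 0.48  0.52 -0.68  1.98  0.47  0.77  1.1 ]
-> [ 0.5055 -0.0148  0.132 ] tx 0.0033 ty -0.0003 tz 0.0034 yaw 0.0001 dist 0.001
```

```bash
python3 -m creep '[{"tx":0.002,"ty":0,"tz":0,"yaw":0,"hand":0.35},{"tx":0.002,"ty":0,"tz":0,"yaw":0,"hand":1},{"tx":0.002,"ty":0,"tz":0,"yaw":0,"hand":1},{"tx":0.002,"ty":0,"tz":0,"yaw":0,"hand":1},{"tx":0,"ty":0,"tz":-0.05,"yaw":0,"hand":1},{"tx":0,"ty":0,"tz":-0.12,"yaw":0,"hand":1},{"tx":0,"ty":0,"tz":-0.19,"yaw":0,"hand":1},{"tx":0,"ty":0,"tz":-0.2,"yaw":0,"hand":1}]' 50
python3 - <<'E'
from h import *
for _ in range(6):env.grab_frame('top')
plan([PORT[4][0]+.001,PORT[4][1],.194],-180)
E
```

```text
time_s: 28.7
tool_pos: [0.5064, -0.0145, 0.1959]
tool_rot: [-0.0, 3.111, -0.0]
force: [0.5, -0.2, -1.5]
finger_gap: 0.0266
t 29.0 pos [ 0.5041 -0.0148  0.1921] psi -180.0 tilt 1.41deg gap 0.0264 F [-0.  -0.5 -1.4] q [ 0.54  0.43 -0.74  1.94  0.37  0.89  1.18]
-> [ 0.5658 -0.0243  0.194 ] tx -0.2058 ty -0.0319 tz -0.0012 yaw 0.0002 dist 0.062
```

```bash
python3 -m creep '[{"tx":-0.05,"ty":-0.01,"tz":0,"yaw":0,"hand":1},{"tx":-0.13,"ty":-0.02,"tz":0,"yaw":0,"hand":1},{"tx":-0.19,"ty":-0.03,"tz":0,"yaw":0,"hand":1},{"tx":-0.206,"ty":-0.032,"tz":0,"yaw":0,"hand":1},{"tx":-0.206,"ty":-0.032,"tz":0,"yaw":0,"hand":1},{"tx":-0.206,"ty":-0.032,"tz":0,"yaw":0,"hand":1}]'
python3 - <<'E'
from h import *
for _ in range(4):env.grab_frame('top')
raw,p=grab('side')
plan([PORT[4][0]+.001,PORT[4][1],.133],-180)
cv2.imwrite('pics/s18.png',cv2.cvtColor(cv2.resize(p['img'][120:320,190:400],None,fx=2.8,fy=2.8),cv2.COLOR_RGB2BGR))
E
```

```text
time_s: 29.6
tool_pos: [0.5647, -0.024, 0.193]
tool_rot: [-0.001, 3.119, 0.001]
force: [-0.3, 0.1, -2.7]
finger_gap: 0.0266
t 29.9 pos [ 0.5654 -0.0243  0.1937] psi -180.0 tilt 1.40deg gap 0.0263 F [-0.1 -0.2 -0.7] q [ 0.49  0.52 -0.71  1.79  0.41  0.95  1.19]
-> [ 0.5658 -0.0243  0.133 ] tx 0.0036 ty 0.0001 tz 0.2023 yaw 0.0003 dist 0.061
```

View pics/s18.png

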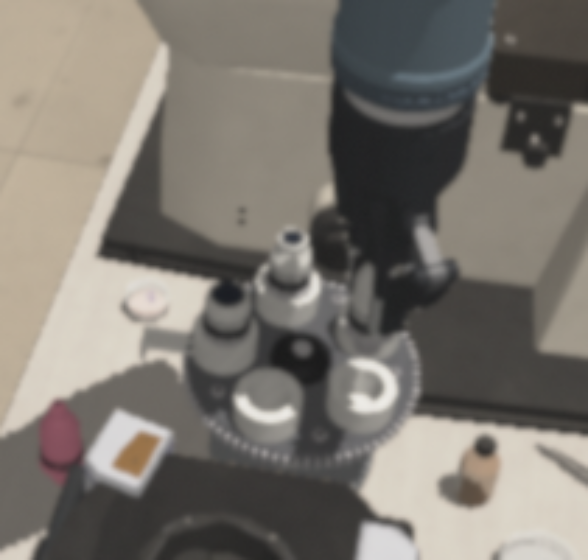

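d is above empty port 4 (362,390). Lowering and releasing.

```bash
python3 -m creep '[{"tx":0.002,"ty":0,"tz":0.07,"yaw":0,"hand":1},{"tx":0.003,"ty":0,"tz":0.14,"yaw":0,"hand":1},{"tx":0.004,"ty":0,"tz":0.18,"yaw":0,"hand":1},{"tx":0.004,"ty":0,"tz":0.2,"yaw":0,"hand":1},{"tx":0.004,"ty":0,"tz":0.205,"yaw":0,"hand":1},{"tx":0.004,"ty":0,"tz":0.205,"yaw":0,"hand":1},{"tx":0.004,"ty":0,"tz":0.205,"yaw":0,"hand":0.2},{"tx":0.004,"ty":0,"tz":0.205,"yaw":0,"hand":-0.22}]'
python3 -m creep '[{"tx":0,"ty":0,"tz":0,"yaw":0,"hand":-0.22},{"tx":0,"ty":0,"tz":0,"yaw":0,"hand":-0.22},{"tx":0,"ty":0,"tz":-0.1,"yaw":0,"hand":-0.22},{"tx":0,"ty":0,"tz":-0.22,"yaw":0,"hand":-0.22},{"tx":0,"ty":0,"tz":-0.35,"yaw":0,"hand":-0.22},{"tx":0,"ty":0,"tz":-0.5,"yaw":0,"hand":-0.22},{"tx":0.05,"ty":-0.14,"tz":-0.55,"yaw":0,"hand":-0.22},{"tx":0.1,"ty":-0.28,"tz":-0.55,"yaw":0,"hand":-0.22}]'
python3 -m creep '[{"tx":0.1,"ty":-0.12,"tz":0,"yaw":0,"hand":-0.22},{"tx":0.2,"ty":-0.25,"tz":0,"yaw":0,"hand":-0.22},{"tx":0.25,"ty":-0.35,"tz":0,"yaw":0,"hand":-0.22},{"tx":0.25,"ty":-0.35,"tz":0,"yaw":0,"hand":-0.22},{"tx":0.25,"ty":-0.35,"tz":0,"yaw":0,"hand":-0.22}]'
python3 - <<'E'
from h import *
for n in('side','top'):
    raw,p=grab(n);X=cloud(p)
    c=p['img']; u,v=(326,175) if n=='top' else (297,250)
    cv2.imwrite(f'pics/{n}_end.png',cv2.cvtColor(cv2.resize(c[v-70:v+70,u-70:u+70],(580,580),interpolation=2),cv2.COLOR_RGB2BGR))
    Q=X.reshape(-1,3);Q=Q[~np.isnan(Q[:,0])]
    for k,cc in PORT.items():
        s=Q[np.hypot(*(Q[:,:2]-cc).T)<.022]
        if len(s)<5: print(n,k,'few');continue
        zt=np.percentile(s[:,2],98);t=s[s[:,2]>zt-.004]
        print(n,k,'top %.4f'%zt,'max %.4f'%s[:,2].max(),'topxy off mm',np.round(1000*(t[:,:2].mean(0)-cc),1),len(t))
o=env.get_obs();print(o['time_s'],o['tool_pos'],o['force'])
E
```

```text
time_s: 30.65
tool_pos: [0.566, -0.0245, 0.1327]
tool_rot: [-0.001, 3.116, -0.0]
force: [0.1, 0.2, -0.8]
finger_gap: 0.0475
time_s: 31.45
tool_pos: [0.5336, -0.108, 0.3001]
tool_rot: [-0.006, 3.111, -0.002]
force: [0.3, -2.5, -0.7]
finger_gap: 0.0518
time_s: 31.95
tool_pos: [0.4588, -0.2137, 0.298]
tool_rot: [-0.003, 3.11, -0.002]
force: [-0.0, 0.3, 0.9]
finger_gap: 0.052
side 1 top 0.1587 max 0.1614 topxy off mm [ 0.6 -1.1] 144
side 2 top 0.1249 max 0.1249 topxy off mm [-17.3   8.6] 12
side 3 few
side 4 top 0.0184 max 0.0189 topxy off mm [-10.7  12.8] 18
side 5 top 0.1247 max 0.1263 topxy off mm [-4.1  0.9] 185
top 1 top 0.1588 max 0.1600 topxy off mm [ 2.4 -0.1] 114
top 2 top 0.1680 max 0.1701 topxy off mm [ 0.7 -0. ] 64
top 3 top 0.1775 max 0.1794 topxy off mm [ 1.4 -0.4] 41
top 4 top 0.1861 max 0.1890 topxy off mm [ 0.2 -0.5] 22
top 5 top 0.1244 max 0.1258 topxy off mm [ 0.3 -0.1] 150
32.05 [ 0.45974283 -0.21192041  0.29804847] [-0.43080103  1.00733914 -0.06375482]
```

View pics/side_end.png

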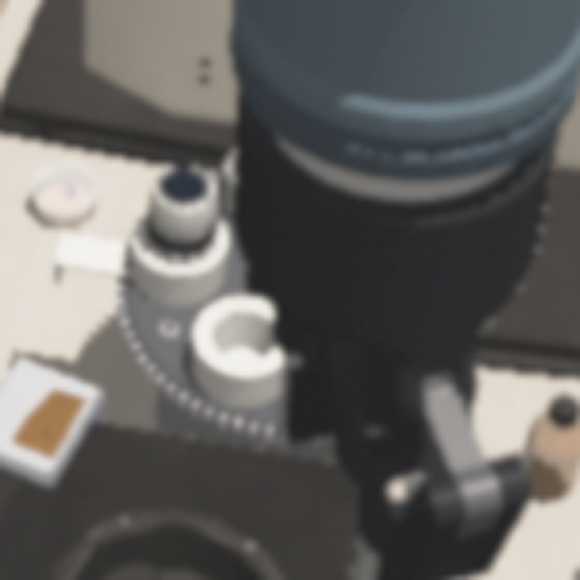

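View pics/top_end.png

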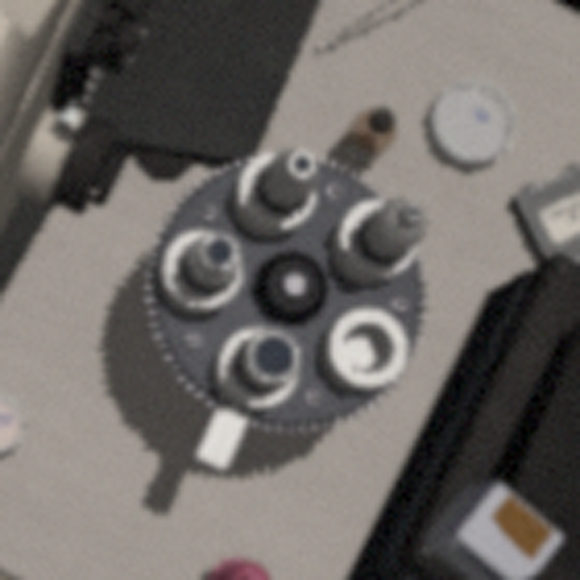

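Top view, clockwise from the flag: a (273,360), b (215,250), c (300,165), d (405,215), and port 5 empty (365,348). The heights of 159/168/178/186 mm match those seated at the start. Handing in.

```bash
python3 -c "
from plant import env
o=env.get_obs();print(o['time_s'],abs(o['qvel']).max(),o['force']);print(env.sign_off())"
```

```text
32.05 0.01230522882616659 [-0.43080103  1.00733914 -0.06375482]
the job is handed in; nothing more can be done
None
```

I rearranged the four objectives in six moves, parking in port 5: c→5, a→1, c→3, d→5, b→2, d→4. I left the pink look-alikes alone and handed the job in at 32 s of the 109 s allowed; no verdict was reported.

- **Order and seating:** The last top-camera check shows a, b, c and d clockwise from the flag, with port 5 empty. Their tops read 159, 168, 178 and 186 mm, matching the fully home heights seen at the start. Each stands within about 2.5 mm of its port centre.
- **Robot clear:** The gripper was open, well clear of the turret, and nearly at rest at hand-in.
- **Checks that were limited:** In the final side view the arm hid ports 2, 3 and 4, so only port 1 and the empty port 5 were confirmed from that camera.
- **Tool tilt:** The tool drifted to about 1.4° of tilt during the work, and 1.8° briefly while lifting. The objectives still stood upright.

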